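Set the sine plate to 30 degrees under a watch case and tug-check the holder

ROBOT

A 7-joint arm with a two-finger parallel gripper is mounted at the origin on the work surface. World frame = base frame: x ahead of the robot, y to its left, z up, the work surface at z = 0. Lengths are in m, angles in degrees, forces in N, time in s.
With the tool pointing down it reaches from about 0.425 to 0.875 m from the base axis. Payload 4.7 kg.
Tool frame: the origin (TCP) lies midway between the tips of the shut fingers; the grasp point (between the pads) lies 19 mm behind it; z points along the fingers, y is the line along which they close (so a half turn about z gives the same grasp; the last joint's range is limited). The gripper opens to 87 mm and grips with 3 to 60 N. Pads are 19 mm wide; open, the fingers measure 117 mm over their backs; the gripper's body (75 mm by 190 mm) begins 51 mm behind the grasp point.
Start: joints at [-63.65, 18.392, -4.016, 83.108, 1.295, 78.541, -3.26], TCP at [0.28, 0.586, 0.223] pointing down, gripper open.
Joint ranges: [-163.93, 163.93], [-17.29, 119.83], [-79.2, 71.16], [3.27, 140.29], [-89.18, 269.18], [5.43, 117.66], [-154.24, 154.24]. Speed limits (degrees/s): [147.25, 147.25, 180, 180, 180, 180, 180].

INTERFACE

Orientations are given as [roll, pitch, yaw] about the fixed x, y, z axes, in that order (R = Rz(yaw) Ry(pitch) Rx(roll)).
In Python, from cell import env, viewer, boxes_of, masks_of gives the robot as it stands. The module is installed in compiled form; this text tells all that it offers.
- The arm moves only by the tool apply_moves, never from a script. Its argument "moves" is a list of rows, each a list of 7 numbers: the shift along the tool's x, y, z scaled (see below), then the turn, a rotation vector about the tool's x, y, z scaled (see below), then the opening, from 0 (shut) to 1 (fully open). A call has 1 to 20 rows; each row is the pose to reach, as a shift and turn from the pose commanded when the call began, along the tool's axes at that moment; what a row does not reach only later rows make up. The controller multiplies each number of a shift by 0.2 m and each number of a turn by 1.5 rad. A row lasts 1/10 s, in which the tool goes at most 50 mm and 8.59 degrees, less where a joint would pass 70% of its speed; a pose out of reach is approached as far as the arm can. A call with a number of a shift or a turn outside -1 to 1 is refused whole. A call with a gripper value outside its range is refused whole. The fingers move at their own pace and stop on an object; "grip_force" is the grip in N (left out, the last holds). Time passes only in rows, so rows that repeat a pose let the fingers close. It gives the time, the measured TCP pose, the force, the opening and the grip force at its end, in the units of the state.
- env.get_obs(): the state, without advancing time (a new reading comes with each control period).
- viewer.read_camera(name): name is "scene" or "top"; returns the picture (480x640x3 uint8, red, green, blue); there is no depth.
- viewer.get_calibration(name): a dict with "fov_y" (degrees; the focal length in pixels is half the picture's height over the tangent of half this angle, whatever the lens; pixels are square), "cx", "cy" (the principal point, pixels), "position" and "orientation" of the camera in the world. Camera axes: x right, y up, looking along -z (the intrinsics and any distortion apply to the point x, -y, -z); pixel columns grow to the right and rows downward; lengths in m; the calibration is good to about 2 mm. A picture is of the moment at which its call begins. get_calibration takes no time and is no camera call.
- env.sign_off(): hands the job in; it is judged then, once.
Trained networks look in the newest picture that a camera, given by its name, has taken for a name from the list of things; names that differ only in an ending like _2 or _b are one class to them, and where a whole thing is asked for, a point or a joint stands for the part that bears it (a point fixed in the world has none). Each returns a list of dicts, best first, with "conf" (0 to 1); they miss things now and then, are a little off and sometimes report something else, mostly with a low value. They report only what shows in the picture. A call takes as long as a camera call. They do not tell look-alikes from the thing itself.
- boxes_of(camera, target): "location" ([column, row] in pixels, amid what is visible of it).
- masks_of(camera, target): "pixels" (480x640 bool, what is visible of it) and "location" ([column, row] in pixels, amid what is visible of it).
The state is a dict: "time_s": time; "qpos": joint angles; "joint_velocities": joint speeds; "effort": joint torques, N m; "tool_pos": TCP position; "tool_rot": TCP orientation; "force": force on the tool from outside, world axes, zero at the start; "wrist_torque": the same for the moment, N m; "grip_width": finger opening in m; "grasp_force": force on a finger pad.
Only numpy, scipy, OpenCV 4.12 (cv2) and the standard library are available. Lean on these libraries where they do the work, as an engineer would, in place of code of your own. Each camera call takes 0.05 s, during which the arm holds its last target. There are 200 camera calls.

TASK

Set the sine plate to 30 degrees for drilling the watch case: swing the plate up, stand the right gauge block stack upright on the base under the middle of the free roll, and lower the plate gently until the roll rests on the stack, leaving the other two stacks and the bench things alone. Then give the round work holder a tug of about 10 N (8 to 13 N), held for a moment, straight out from the plate to confirm it is retained, without lifting the plate off the stack, and let go with the holder back down on the plate.

Things in the scene. Friction and masses are not known exactly. Their poses are not given: they have to be found in the camera images.
- sine_base: fixed steel base bar, 195 x 54 x 25 mm (x, y, z). Origin: centre of its underside, z up, x from hinge end to free end. The stack stands on its flat top (z 25 mm). Hinge axis along y at x = -72, z = 35 mm, between two cheeks 7 mm thick outside the base's sides (x -95 to -61 mm, 44 mm high); a friction knob sticks out 12 mm from the +y cheek
- sine_plate: hinged steel top plate (0.7 to 1 kg). Origin on the hinge axis; x along the plate to its free end, y as the base's, z out of the top face. Spans x -14 to 141, y -27 to 27, z 2 to 22 mm, with a stop rail 5 mm proud at its hinge edge; plain sides to grip. z leans from vertical by its angle: 0 shut, at most 0.9 rad. It stays at any angle: raising takes 10 to 15 N at the free end, pushing down 2 to 5 N
- roll (a point): centre of the free roll (dia 20 mm, 54 mm long, under the plate), 127 mm from the hinge axis along the plate's x. Shut, the roll sits on the base; resting on a stack of height h on the base, it holds the plate at the angle asin(h / 127 mm)
- holder: round aluminium work holder, dia 40 mm, 30 mm high, to grip by its wall; a watch case (dia 36, 8 mm high) on top. Origin: centre of its underside, on the plate's top face 40 mm from the hinge axis; z: its axis, out of the plate. A spring stud draws it down: it stays down below about 5 N, comes up a few mm at 10 N and goes back when let go; over 18 N harms the stud
- flat: fixed dark granite flat, 80 x 250 x 20 mm (local x, y, z), origin at the centre of its underside; the three stacks stand on it in a row along local y, 90 mm apart, in any order
- stack_a: stack of square steel gauge blocks wrung into one rigid piece, 24.1 x 24.1 mm, 43.4 mm high; origin at the centre of its underside, z up
- stack_b: the same, 53.7 mm high
- stack_c: the same, 63.5 mm high, 0.29 kg
- loupe: black watchmaker's loupe, 41 mm dia, 40 mm high, standing on the bench; origin at the centre of its underside; to be left alone
- dustcover: movement under a clear round dust cover, 68 mm dia, 58 mm high, standing on the bench; origin at the centre of its underside; to be left alone
Not all that is in view belongs to the job. Several things have the shape of the sine_base; the one meant has the colours described above.

How it is judged:
By the outcome, as a careful person would: the job done as asked, in the order asked, and still so for the second after the job is handed in, with the robot touching nothing.
It also fails if it takes over 72 s, if anything falls off the work surface, if the arm or the gripper's body presses on something with over 40 N, if the wrist force passes 120 N, or if a joint passes its speed limit or range.

## Working session

There is one attempt and no reset: what is moved stays moved. The work goes in short steps, Python scripts to look and compute and a tool call to move; the robot and the scene stay as the last step left them, time stands still between calls to the robot, and variables do not carry over. Pictures are saved under pics/ and viewed, at most 13 in all, crops included, and the job is handed in when it is done.

Besides the shell and the picture viewer there is one more tool, called after "Emit:" as name(argument=value, ...) on one line, values as JSON. apply_moves: Moves the arm, as the interface text tells. Shifts and turns lie within -1 to 1; 1 stands for 0.2 m of shift or 1.5 rad of turn. Its arguments: {"type":"object","properties":{"moves":{"type":"array","items":{"type":"array","items":{"type":"number","minimum":-1,"maximum":1}}},"grip_force":{"type":"number"}},"required":["moves"]}

```bash
mkdir -p pics
python3 - <<'E'
from cell import env, viewer, boxes_of, masks_of
import cv2
for c in ("scene","top"):
    im=viewer.read_camera(c); cv2.imwrite(f"pics/{c}0.png",im[:,:,::-1]); print(c,viewer.get_calibration(c))
    for t in ["sine_base","sine_plate","roll","holder","flat","stack_a","loupe","dustcover"]:
        print(t,[(round(d["conf"],2),[round(float(v),1) for v in d["location"]]) for d in boxes_of(c,t)])
print(env.get_obs())
E
```

```text
scene {'fov_y': 50.89548343775954, 'cx': 319.832292472775, 'cy': 238.69426788282198, 'position': array([ 0.76493303, -0.45308122,  0.86726211]), 'orientation': array([34.9821516 , -0.45582077, 38.51424422])}
sine_base [(0.96, [320.0, 119.7]), (0.89, [335.3, 325.8])]
sine_plate [(0.94, [322.2, 115.6]), (0.57, [337.4, 318.1])]
roll [(0.91, [335.7, 318.7]), (0.9, [321.8, 112.6])]
holder [(0.71, [313.9, 108.6]), (0.64, [323.5, 317.2]), (0.51, [435.3, 184.6])]
flat [(0.71, [429.6, 205.0])]
stack_a [(0.91, [470.9, 212.0]), (0.85, [435.3, 183.2]), (0.76, [395.1, 172.1])]
loupe [(0.67, [204.6, 415.0])]
dustcover [(0.83, [351.9, 430.7])]
top {'fov_y': 53.45283806682813, 'cx': 321.1688546748345, 'cy': 235.95458822526263, 'position': array([ 0.2316595 , -0.01986632,  1.04942311]), 'orientation': array([ 11.01218898,  -0.70765985, -89.98593834])}
sine_base [(0.88, [169.0, 348.9])]
sine_plate [(0.78, [361.0, 184.6]), (0.75, [163.8, 349.4])]
roll [(0.98, [365.8, 181.4]), (0.96, [164.0, 346.7])]
holder [(0.64, [375.2, 178.6]), (0.57, [171.4, 354.6])]
flat [(0.71, [193.1, 204.0])]
stack_a [(0.77, [1
[... 163 characters left out ...]
0.9, 'qpos': array([-63.64992599,  18.39002128,  -4.01838228,  83.10522705,
         1.29554094,  78.54056216,  -3.26126081]), 'joint_velocities': array([-0.0957944 ,  0.01307328,  0.01406898,  0.00776208, -0.03526259,
       -0.05313655, -0.04204405]), 'effort': array([-3.25646570e-04, -4.91109216e+01, -4.03074967e-01, -3.12770462e+01,
       -6.34044316e-02,  3.36927292e-02,  3.63615698e-06]), 'tool_pos': array([0.28028906, 0.58650935, 0.22262882]), 'tool_rot': array([1.79990642e+02, 2.42517400e-03, 1.54459683e+02]), 'force': array([ 0.09966447,  0.15424908, -0.0955544 ]), 'wrist_torque': array([ 0.01629181, -0.01544503, -0.0226246 ]), 'grasp_force': 0.0, 'grip_width': 0.08719396184330991}
```

View pics/scene0.png

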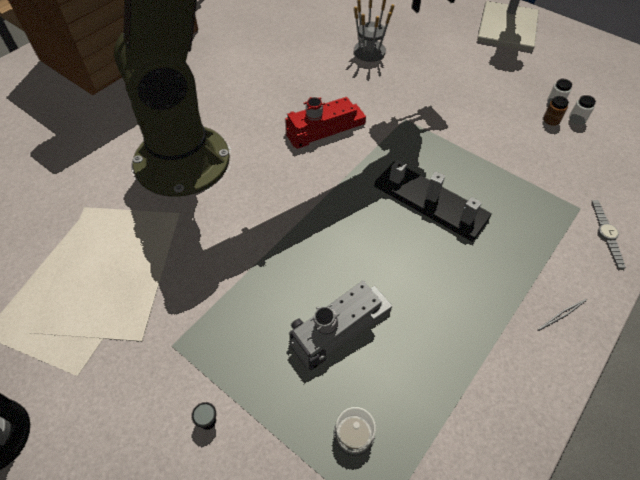

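View pics/top0.png

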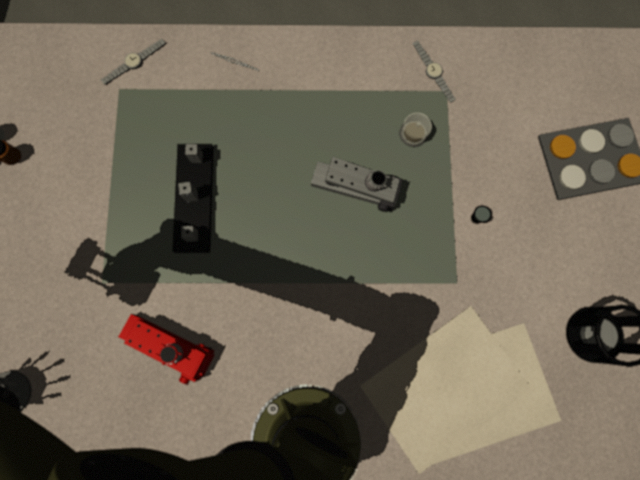

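The grey steel sine plate is at top (360,185) and scene (338,320); the red one at (165,350) is a decoy. The flat with three stacks is at top (195,197). I'll fit poses with silhouettes.

```bash
cat > h.py <<'E'
import numpy as np, cv2, json
from scipy.spatial.transform import Rotation as R
from scipy.optimize import minimize
from cell import env, viewer, boxes_of, masks_of
CAL={c:viewer.get_calibration(c) for c in ("scene","top")}
def proj(c,P):
    k=CAL[c]; f=240/np.tan(np.radians(k["fov_y"]/2))
    q=R.from_euler("xyz",k["orientation"],degrees=True).inv().apply(np.atleast_2d(P)-k["position"])
    return np.c_[k["cx"]+f*q[:,0]/-q[:,2], k["cy"]-f*q[:,1]/-q[:,2]]
def onplane(c,uv,z):
    k=CAL[c]; f=240/np.tan(np.radians(k["fov_y"]/2))
    d=R.from_euler("xyz",k["orientation"],degrees=True).apply([(uv[0]-k["cx"])/f,-(uv[1]-k["cy"])/f,-1])
    return k["position"]+d*(z-k["position"][2])/d[2]
def box(x0,x1,y0,y1,z0,z1): return np.array([[x,y,z] for x in(x0,x1) for y in(y0,y1) for z in(z0,z1)])/1000
def cyl(x,y,r,z0,z1):
    a=np.linspace(0,2*np.pi,24,endpoint=False)
    return np.array([[x+r*np.cos(t),y+r*np.sin(t),z] for t in a for z in(z0,z1)])/1000
def place(P,x,y,yaw,z=0): return R.from_euler("z",yaw,degrees=True).apply(P)+[x,y,z]
def sil(c,parts):
    m=np.zeros((480,640),np.uint8)
    M=np.zeros((1920,2560),np.uint8)
    for P in parts:
        h=cv2.convexHull(((proj(c,P)+.5)*4-.5).astype(np.float32)).round().astype(np.int32)
        cv2.fillConvexPoly(M,h,1)
    return cv2.resize(M.astype(np.float32),(640,480),interpolation=cv2.INTER_AREA)
def base_parts(th=0):
    pl=[box(-14,141,-27,27,2,22),box(-14,-9,-27,27,2,27),cyl(40,0,20,22,52),cyl(40,0,18,52,60)]
    rr=R.from_euler("y",-th)
    return [box(-97.5,97.5,-27,27,0,25),box(-95,-61,-34,-27,0,44),box(-95,-61,27,34,0,44),box(-77,-67,34,46,30,40)]+[rr.apply(p)+[-.072,0,.035] for p in pl]
def fit(masks,parts,x0,z=0):
    def cost(v):
        s=0
        for c,m in masks.items(): s+=np.abs(sil(c,[place(p,*v[:2],v[2],z) for p in parts])-m).sum()/m.sum()
        return s
    s=np.array(x0)+np.array([[0,0,0],[.015,0,0],[0,.015,0],[0,0,8]])
    r=minimize(cost,x0,method="Nelder-Mead",options=dict(initial_simplex=s,xatol=1e-4,fatol=1e-4))
    return r.x,r.fun
E
python3 - <<'E'
from h import *
ms={}
for c in("scene","top"):
    viewer.read_camera(c)
    for t in ["sine_base","sine_plate","holder","flat","stack_a","loupe","dustcover"]:
        for i,d in enumerate(masks_of(c,t)):
            if d["conf"]>.3: ms[f"{c}|{t}|{i}"]=d["pixels"]; print(c,t,i,round(d["conf"],2),np.round(d["location"]),d["pixels"].sum())
np.savez_compressed("m.npz",**ms)
print(proj("top",onplane("top",[360,185],0)),onplane("top",[360,185],.03),onplane("scene",[336,320],.03))
print(onplane("top",[193,204],.02),onplane("scene",[430,205],.03))
for c in CAL:
  im=viewer.read_camera(c)
  a=im[135:260,165:425] if c=="top" else im[150:380,270:500]
  cv2.imwrite(f"pics/{c}1.png",cv2.resize(a,None,fx=3 if c=="top" else 2.6,fy=3 if c=="top" else 2.6,interpolation=cv2.INTER_CUBIC)[:,:,::-1])
E
```

```text
scene sine_base 0 0.97 [333. 325.] 4438
scene sine_base 1 0.84 [318. 120.] 2571
scene sine_plate 0 0.8 [335. 317.] 2994
scene sine_plate 1 0.66 [324. 113.] 1542
scene sine_plate 2 0.33 [469. 213.] 388
scene holder 0 0.98 [324. 318.] 620
scene holder 1 0.54 [315. 110.] 338
scene holder 2 0.47 [434. 206.] 3094
scene flat 0 0.82 [435. 202.] 3057
scene stack_a 0 0.72 [471. 212.] 295
scene stack_a 1 0.63 [396. 173.] 206
scene stack_a 2 0.56 [434. 185.] 326
scene loupe 0 0.96 [204. 416.] 543
scene dustcover 0 0.94 [352. 433.] 1706
top sine_base 0 0.86 [167. 348.] 3020
top sine_base 1 0.61 [357. 182.] 2844
top sine_plate 0 0.88 [163. 350.] 2259
top sine_plate 1 0.6 [362. 179.] 1980
top holder 0 0.72 [377. 178.] 352
top holder 1 0.58 [171. 354.] 404
top flat 0 0.61 [194. 203.] 3343
top flat 1 0.49 [479. 213.] 329
top stack_a 0 0.78 [194. 153.] 272
top stack_a 1 0.57 [189. 234.] 224
top stack_a 2 0.57 [187. 190.] 262
top loupe 0 0.57 [481. 216.] 277
top dustcover 0 0.71 [415. 131.] 859
[[360. 185.]] [ 0.54592797 -0.11889099  0.03      ] [ 0.54079289 -0.11345629  0.03      ]
[0.50358229 0.25228612 0.02      ] [0.53358038 0.22521466 0.03      ]
```

View pics/scene1.png

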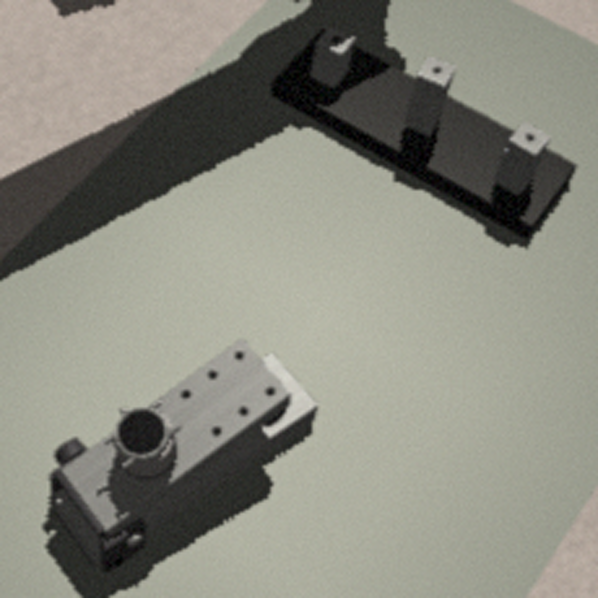

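The crop shows the base with its free end at the upper right and the knob on its far-left side. The middle stack (434,185) looks tallest. Next I'll fit poses.

Run:
```python
from h import *
m=np.load("m.npz")
M={"scene":m["scene|sine_base|0"]*1.,"top":m["top|sine_base|1"]*1.}
for cs in (["scene"],["top"],["scene","top"]):
  best=min((fit({c:M[c] for c in cs},base_parts(0),[.545,-.115,y]) for y in (80,100,120)),key=lambda r:r[1])
  print(cs,best)
v=best[0]
for c in cs:
  k=.0; print(c,"holder proj",proj(c,place(np.array([[-.032,0,.117]]),*v)),proj(c,place(np.array([[-.032,0,.087]]),*v)))
flat=[box(-40,40,-125,125,0,20)]
S={"scene":["0","2","1"],"top":["0","2","1"]}
H=[43.4,53.7,63.5]
for i in range(3):
  mm={"scene":m["scene|stack_a|"+S["scene"][i]]*1.,"top":m["top|stack_a|"+S["top"][i]]*1.}
  p0=onplane("top",np.argwhere(mm["top"]>0).mean(0)[::-1],.06)
  for h in H:
    best=min((fit(mm,[box(-12.05,12.05,-12.05,12.05,0,h)],[p0[0],p0[1],a],.02) for a in(0,30,60)),key=lambda r:r[1]); print(i,h,best)
for t in("loupe","dustcover"):
  g=[cyl(0,0,20.5,0,40)] if t=="loupe" else [cyl(0,0,34,0,58)]
  mm={c:m[f"{c}|{t}|0"]*1. for c in("scene","top")}
  p0=onplane("top",np.argwhere(mm["top"]>0).mean(0)[::-1],.02); print(t,fit(mm,g,[p0[0],p0[1],0]))
mm={"scene":np.clip(m["scene|flat|0"]*1.,0,1),"top":m["top|flat|0"]*1.}
print("flat",fit({"top":mm["top"]},flat,[.51,.25,90-90]),fit(mm,flat,[.51,.25,0]))
```

```text
['scene'] (array([ 0.54890852, -0.10821841, 74.05472728]), np.float64(0.06672487607030193))
['top'] (array([ 0.55403285, -0.11036711, 73.52408853]), np.float64(0.05469848804500703))
['scene', 'top'] (array([ 0.55154285, -0.10949979, 73.29798366]), np.float64(0.18466529236380091))
scene holder proj [[328.7342117  308.81201075]] [[328.339482  316.9015808]]
top holder proj [[374.32009328 174.1481692 ]] [[372.58783756 178.67469233]]
0 43.4 (array([0.61168119, 0.25004375, 4.99901206]), np.float64(0.5135850261714855))
0 53.7 (array([0.61189929, 0.24808186, 5.85329119]), np.float64(0.32367974202392824))
0 63.5 (array([0.61177977, 0.24675164, 7.86684322]), np.float64(0.49492304336989035))
1 43.4 (array([  0.52148087,   0.256892  , 107.11249019]), np.float64(0.6680647918325293))
1 53.7 (array([ 0.52094032,  0.25628286, 17.38413047]), np.float64(0.46646548494356765))
1 63.5 (array([ 0.52147703,  0.25430375, 15.12816173]), np.float64(0.33135273732028286))
2 43.4 (array([ 0.43168931,  0.24975391, 20.70100806]), np.float64(0.4522337682038835))
2 53.7 (array([ 0.43145455,  0.24927731, 22.55633589]), np.float64(0.6745134795423023))
2 63.5 (array([ 0.43165747,  0.24822347, 25.11339721]), np.float64(0.9483844053398058))
loupe (array([ 0.4785705 , -0.38418216, -4.54476246]), np.float64(0.9090442188403773))
dustcover (array([ 0.6813057 , -0.24922477,  6.08573389]), np.float64(0.28556031100259716))
flat (array([ 0.52287071,  0.2549416 , 90.74349042]), np.float64(0.26559228238109484)) (array([ 0.52151697,  0.25544889, 91.24926647]), np.float64(0.5805982510875478))
```

Run:
```python
from h import *
m=np.load("m.npz")
G={"loupe":([cyl(0,0,20.5,0,40)],0,"0","0",[.47,-.38,0]),"dustcover":([cyl(0,0,34,0,58)],0,"0","0",[.68,-.25,0]),
"s0":([box(-12.05,12.05,-12.05,12.05,0,53.7)],.02,"0","0",[.612,.248,5]),"s1":([box(-12.05,12.05,-12.05,12.05,0,63.5)],.02,"2","2",[.5215,.254,15]),"s2":([box(-12.05,12.05,-12.05,12.05,0,43.4)],.02,"1","1",[.4316,.2497,20])}
for t,(g,z,i,j,x0) in G.items():
  n=t if t[0]!="s" else "stack_a"
  print(t,*[(c,np.round(fit({c:m[f"{c}|{n}|{k}"]*1.},g,x0,z)[0],4),round(fit({c:m[f"{c}|{n}|{k}"]*1.},g,x0,z)[1],2)) for c,k in(("scene",i),("top",j))])
# straightness of table edge, top
im=viewer.read_camera("top").astype(float).sum(2)
print([(u,int(np.argmax(np.abs(np.diff(cv2.blur(im,(9,1))[5:60,u]))))+5) for u in range(10,640,60)])
print([(v,int(np.argmax(np.abs(np.diff(cv2.blur(im,(1,5))[v,430:475]))))+430) for v in range(110,280,20)])
```

```text
loupe ('scene', array([ 0.4722, -0.3815,  0.1761]), np.float64(0.33)) ('top', array([ 0.4826, -0.3893, -0.6037]), np.float64(0.44))
dustcover ('scene', array([ 0.6813, -0.2504,  3.7544]), np.float64(0.11)) ('top', array([ 0.6798, -0.2467,  6.8651]), np.float64(0.17))
s0 ('scene', array([0.6111, 0.2506, 5.4539]), np.float64(0.19)) ('top', array([ 0.6129,  0.2483, -0.2723]), np.float64(0.08))
s1 ('scene', array([ 0.52  ,  0.2569, 16.549 ]), np.float64(0.11)) ('top', array([ 0.5232,  0.2549, 21.4216]), np.float64(0.14))
s2 ('scene', array([ 0.4302,  0.2521, 23.3494]), np.float64(0.26)) ('top', array([0.4332, 0.2504, 2.8608]), np.float64(0.06))
[(10, 22), (70, 22), (130, 23), (190, 23), (250, 24), (310, 24), (370, 25), (430, 25), (490, 26), (550, 26), (610, 27)]
[(110, 448), (130, 430), (150, 449), (170, 450), (190, 451), (210, 473), (230, 454), (250, 454), (270, 456)]
```

```bash
cat >> h.py <<'E'
B=[0.5515,-0.1093,73.6]
def bw(x,z,y=0): return place(np.array([[x,y,z]])/1000,*B)[0]     # base frame mm -> world
def pl(th,x,z): # plate frame mm -> world
    t=np.radians(th); return bw(-72+x*np.cos(t)-z*np.sin(t),35+x*np.sin(t)+z*np.cos(t))
def tool(yaw,lean): return R.from_euler("z",yaw,degrees=True)*R.from_euler("x",180,degrees=True)*R.from_euler("y",-lean,degrees=True)
def row(g,yaw,lean,off=19,start=None):
    """grasp point g (off=0: TCP) -> scaled shift,turn from the current pose"""
    o=env.get_obs() if start is None else start
    R0=R.from_euler("xyz",o["tool_rot"],degrees=True); T=tool(yaw,lean)
    p=np.array(g)+T.apply([0,0,off/1000])
    return np.round(np.r_[R0.inv().apply(p-o["tool_pos"])/.2,(R0.inv()*T).as_rotvec()/1.5],4).tolist()
def back(g,T,d): return np.array(g)-T.apply([0,0,d/1000])
E
python3 - <<'E'
from h import *
y=73.6; g=pl(0,115,11); T=tool(y,20); up=back(g,T,90)
print(g,up,row(up,y,20)); o=env.get_obs()
st=dict(tool_pos=up+T.apply([0,0,.019]),tool_rot=T.as_euler("xyz",degrees=True)); print(st, row(g,y,20,start=st))
E
```

```text
[ 0.56364068 -0.0680495   0.046     ] [ 0.57233166 -0.03852008  0.13057234] [-2.67, -2.2221, 0.5493, 0.1642, -0.1926, 0.9306]
{'tool_pos': array([ 0.5704969 , -0.04475407,  0.11271818]), 'tool_rot': array([180. ,  20. ,  73.6])} [0.0, -0.0, 0.45, 0.0, 0.0, 0.0]
```

Emit:
apply_moves(moves=[[-1, -0.83, 0, 0, 0, 0.35, 1], [-1, -0.83, 0, 0, 0, 0.35, 1], [-1, -0.83, 0, 0, 0, 0.35, 1], [-1, -0.83, 0, 0, 0, 0.35, 1], [-1, -0.83, 0, 0, 0, 0.35, 1], [-1, -0.83, 0, 0, 0, 0.35, 1]])

```text
time_s: 2.45
tool_pos: [0.393, 0.344, 0.2231]
tool_rot: [180.0, 0.1, 123.8]
force: [0.6, -0.3, 0.1]
grip_width: 0.0872
grasp_force: 0.0
```

```bash
cat > r.py <<'E'
import sys; from h import *
# usage: r.py "<expr for grasp>" yaw lean off back
g=eval(sys.argv[1]); y,l,off,b=map(float,sys.argv[2:6]); o=env.get_obs()
print(row(back(g,tool(y,l),b),y,l,off), o["time_s"], o["tool_pos"].round(4), o["tool_rot"].round(2), o["force"].round(2), o["qpos"].round(0), round(o["grip_width"],4), round(float(o["grasp_force"]),1))
E
python3 r.py "pl(0,115,11)" 73.6 20 19 90
```

```text
[-2.1071, -0.3455, 0.5573, 0.1032, -0.2162, 0.5782] 2.45 [0.393  0.344  0.2231] [1.7996e+02 1.5000e-01 1.2384e+02] [ 0.6  -0.35  0.08] [-51.   3.   7. 101.  -0.  76. -10.] 0.0872 0.0
```

Emit:
apply_moves(moves=[[-1, -0.17, 0, 0, 0, 0.35, 1], [-1, -0.17, 0, 0, 0, 0.35, 1], [-1, -0.17, 0, 0, 0, 0.35, 1], [-1, -0.17, 0, 0, 0, 0.35, 1], [-1, -0.17, 0, 0, 0, 0.35, 1]])

```text
time_s: 2.95
tool_pos: [0.477, 0.159, 0.2232]
tool_rot: [179.9, 0.1, 93.6]
force: [0.2, 1.2, -0.1]
grip_width: 0.087
grasp_force: 0.0
```

```bash
python3 r.py "pl(0,115,11)" 73.6 20 19 90
```

```text
[-1.0447, 0.4015, 0.5556, 0.0423, -0.2291, 0.23] 2.95 [0.477  0.159  0.2232] [1.7987e+02 1.3000e-01 9.3600e+01] [ 0.22  1.2  -0.05] [-40.  -0.  19. 104.   0.  76. -18.] 0.087 0.0
```

Emit:
apply_moves(moves=[[-1, 0.4, 0.4, 0.042, -0.229, 0.23, 1], [-1, 0.4, 0.4, 0.042, -0.229, 0.23, 1], [-1, 0.4, 0.4, 0.042, -0.229, 0.23, 1], [-1, 0.4, 0.4, 0.042, -0.229, 0.23, 1], [-1, 0.4, 0.4, 0.042, -0.229, 0.23, 1], [-1, 0.4, 0.4, 0.042, -0.229, 0.23, 1], [-1, 0.4, 0.4, 0.042, -0.229, 0.23, 1]])

```text
time_s: 3.65
tool_pos: [0.5687, -0.0266, 0.1421]
tool_rot: [-179.8, 19.9, 74.4]
force: [-0.7, 0.0, 0.0]
grip_width: 0.0871
grasp_force: 0.0
```

```bash
python3 r.py "pl(0,115,11)" 73.6 20 19 0
python3 - <<'E'
from h import *
for c in CAL:
  im=viewer.read_camera(c)
  o=env.get_obs(); p=o["tool_pos"]; T=R.from_euler("xyz",o["tool_rot"],degrees=True)
  for q in [p,p+T.apply([0,.0435,0]),p-T.apply([0,.0435,0])]:
    u=proj(c,q)[0]; im=cv2.circle(im.copy(),(int(u[0]),int(u[1])),2,(255,0,0),-1)
  a=im[120:260,280:460] if c=="top" else im[190:390,230:460]
  cv2.imwrite(f"pics/{c}2.png",cv2.resize(a,None,fx=2.2,fy=2.2)[:,:,::-1])
a,b=cv2.imread("pics/top2.png"),cv2.imread("pics/scene2.png")
H=max(a.shape[0],b.shape[0]); o=np.zeros((H,a.shape[1]+b.shape[1],3),np.uint8); o[:a.shape[0],:a.shape[1]]=a; o[:b.shape[0],a.shape[1]:]=b
cv2.imwrite("pics/pre.png",o[:600,:])
print(o.shape)
cv2.imwrite("pics/pre.png",cv2.resize(o,None,fx=.88,fy=.88))
E
```

```text
[-0.0309, 0.0332, 0.6169, 0.0007, -0.0012, 0.0083] 3.65 [ 0.5687 -0.0266  0.1421] [-179.8    19.89   74.36] [-0.65  0.02  0.  ] [-32.  18.  25.  97.  11.  75. -27.] 0.0871 0.0
(440, 902, 3)
```

View pics/pre.png

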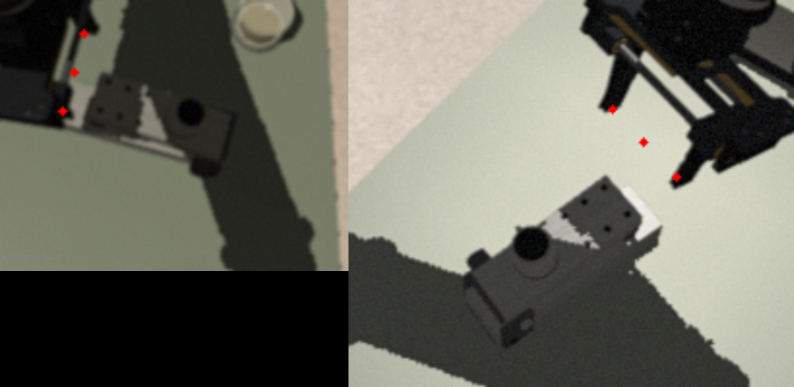

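The gripper is above the plate's free end and the red projected TCP and fingertip points match the tips, so the calibration is good. Descending.

Emit:
apply_moves(moves=[[-0.031, 0.033, 0.2, 0, 0, 0.008, 1], [-0.031, 0.033, 0.4, 0, 0, 0.008, 1], [-0.031, 0.033, 0.55, 0, 0, 0.008, 1], [-0.031, 0.033, 0.617, 0, 0, 0.008, 1], [-0.031, 0.033, 0.617, 0, 0, 0.008, 1], [-0.031, 0.033, 0.617, 0, 0, 0.008, 1]], grip_force=8)

```text
time_s: 4.35
tool_pos: [0.5633, -0.0735, 0.0299]
tool_rot: [179.8, 19.8, 73.7]
force: [0.1, 0.6, 0.4]
grip_width: 0.0869
grasp_force: 0.0
```

Emit:
apply_moves(moves=[[0, 0, 0, 0, 0, 0, 0.5], [0, 0, 0, 0, 0, 0, 0.5], [0, 0, 0, 0, 0, 0, 0.5], [0, 0, 0, 0, 0, 0, 0.5], [0, 0, 0, 0, 0, 0, 0.5], [0, 0, 0, 0, 0, 0, 0.5], [0, 0, 0, 0, 0, 0, 0.5]], grip_force=8)

```text
time_s: 5.05
tool_pos: [0.5607, -0.0744, 0.0285]
tool_rot: [-179.9, 19.9, 73.6]
force: [-4.9, 2.7, 3.7]
grip_width: 0.0537
grasp_force: 8.0
```

```bash
sed -i 's/^B=.*/B=[0.5502,-0.1089,73.6]/' h.py
cat > arc.py <<'E'
import sys; from h import *
# rows for rotating the tool about the hinge from plate angle a by steps
a=float(sys.argv[1]); angs=eval(sys.argv[2]); o=env.get_obs()
R0=R.from_euler("xyz",o["tool_rot"],degrees=True); p=o["tool_pos"]; h=bw(-72,35)
ax=R.from_euler("z",B[2],degrees=True).apply([0,-1,0])
for t in angs:
    Q=R.from_rotvec(ax*np.radians(t-a)); q=h+Q.apply(p-h)
    print(t,np.round(np.r_[R0.inv().apply(q-p)/.2,(R0.inv()*Q*R0).as_rotvec()/1.5],3).tolist())
print(o["tool_pos"],o["force"],o["grip_width"])
E
python3 arc.py 0 "range(5,51,5)"
```

```text
5 [-0.015, -0.0, -0.045, -0.0, 0.058, -0.0]
10 [-0.035, -0.0, -0.088, -0.0, 0.116, -0.0]
15 [-0.057, -0.0, -0.129, -0.0, 0.175, -0.0]
20 [-0.084, -0.0, -0.168, -0.0, 0.233, -0.0]
25 [-0.113, -0.0, -0.205, -0.0, 0.291, -0.0]
30 [-0.146, -0.0, -0.239, -0.0, 0.349, -0.0]
35 [-0.182, -0.0, -0.27, -0.0, 0.407, -0.0]
40 [-0.22, -0.0, -0.298, -0.0, 0.465, -0.0]
45 [-0.26, -0.0, -0.322, -0.0, 0.524, -0.0]
50 [-0.303, -0.0, -0.343, -0.0, 0.582, -0.0]
[ 0.56073087 -0.07444882  0.02850578] [-4.86019949  2.72211755  3.74034546] 0.053732345007607415
```

Emit:
apply_moves(moves=[[0, -0.006, 0, 0, 0, 0, 0.5], [0, -0.006, 0, 0, 0, 0, 0.5], [0, -0.006, 0, 0, 0, 0, 0.5], [0, -0.006, 0, 0, 0, 0, 0.5]], grip_force=45)

```text
time_s: 5.45
tool_pos: [0.5608, -0.0745, 0.0285]
tool_rot: [179.9, 19.9, 73.6]
force: [0.3, 1.0, -1.2]
grip_width: 0.0535
grasp_force: 45.0
```

Emit:
apply_moves(moves=[[-0.007, 0, -0.023, 0, 0.029, 0, 0.5], [-0.015, 0, -0.045, 0, 0.058, 0, 0.5], [-0.025, 0, -0.067, 0, 0.087, 0, 0.5], [-0.035, 0, -0.088, 0, 0.116, 0, 0.5], [-0.046, 0, -0.109, 0, 0.145, 0, 0.5], [-0.057, 0, -0.129, 0, 0.175, 0, 0.5], [-0.057, 0, -0.129, 0, 0.175, 0, 0.5]])

```text
time_s: 6.15
tool_pos: [0.5603, -0.0765, 0.0568]
tool_rot: [179.9, 4.7, 73.6]
force: [2.2, 1.4, -1.1]
grip_width: 0.0534
grasp_force: 45.0
```

```bash
python3 arc.py 15 "range(20,51,5)"; python3 r.py "pl(15,115,11)" 73.6 5 19 0
```

```text
20 [-0.015, 0.0, -0.045, -0.0, 0.058, 0.0]
25 [-0.034, 0.0, -0.088, -0.0, 0.116, 0.0]
30 [-0.057, 0.0, -0.129, -0.0, 0.175, 0.0]
35 [-0.083, 0.0, -0.168, -0.0, 0.233, 0.0]
40 [-0.113, 0.0, -0.205, -0.0, 0.291, 0.001]
45 [-0.146, 0.0, -0.239, -0.0, 0.349, 0.001]
50 [-0.181, 0.001, -0.27, -0.0, 0.407, 0.001]
[ 0.56030147 -0.07651298  0.05679515] [ 2.22828225  1.43685056 -1.07479368] 0.05335558679839549
[0.0034, -0.0027, 0.0014, 0.0013, -0.0032, -0.0] 6.15 [ 0.5603 -0.0765  0.0568] [179.89   4.73  73.6 ] [ 2.23  1.44 -1.07] [-19.  18.  24. 106.  -3.  59. -10.] 0.0534 45.0
```

Moving well with low side forces. Continue to 50°.

Emit:
apply_moves(moves=[[-0.007, 0, -0.023, 0, 0.029, 0, 0.5], [-0.015, 0, -0.045, 0, 0.058, 0, 0.5], [-0.024, 0, -0.067, 0, 0.087, 0, 0.5], [-0.034, 0, -0.088, 0, 0.116, 0, 0.5], [-0.045, 0, -0.109, 0, 0.145, 0, 0.5], [-0.057, 0, -0.129, 0, 0.175, 0, 0.5], [-0.07, 0, -0.149, 0, 0.204, 0, 0.5], [-0.083, 0, -0.168, 0, 0.233, 0, 0.5], [-0.098, 0, -0.187, 0, 0.262, 0, 0.5], [-0.113, 0, -0.205, 0, 0.291, 0, 0.5], [-0.129, 0, -0.222, 0, 0.32, 0, 0.5], [-0.146, 0, -0.239, 0, 0.349, 0, 0.5], [-0.163, 0, -0.255, 0, 0.378, 0, 0.5], [-0.181, 0, -0.27, 0, 0.407, 0, 0.5], [-0.181, 0, -0.27, 0, 0.407, 0, 0.5], [-0.181, 0, -0.27, 0, 0.407, 0, 0.5]])

```text
time_s: 7.75
tool_pos: [0.5548, -0.0949, 0.1076]
tool_rot: [-179.9, -30.5, 74.1]
force: [29.1, 26.4, -38.9]
grip_width: 0.0536
grasp_force: 45.0
```

```bash
python3 r.py "pl(50,115,11)" 73.6 -30 19 0; python3 r.py "pl(50,115,11)" 73.6 -30 19 110
```

```text
[-0.0348, -0.0027, -0.056, -0.0038, -0.0056, 0.005] 7.75 [ 0.5548 -0.0949  0.1076] [-179.93  -30.48   74.1 ] [ 29.05  26.35 -38.93] [  6.  18.  23. 105. -39.  71.  30.] 0.0536 45.0
[-0.0302, -0.0058, -0.606, -0.0038, -0.0056, 0.005] 7.75 [ 0.5548 -0.0949  0.1076] [-179.93  -30.48   74.1 ] [ 29.05  26.35 -38.93] [  6.  18.  23. 105. -39.  71.  30.] 0.0536 45.0
```

```bash
cat > look.py <<'E'
import sys; from h import *
n=sys.argv[1]
a=viewer.read_camera("top")[100:280,270:470]; b=viewer.read_camera("scene")[170:400,230:460]
a=cv2.resize(a,(400,360)); b=cv2.resize(b,(400,400)); o=np.zeros((400,800,3),np.uint8); o[:360,:400]=a; o[:,400:]=b
cv2.imwrite(f"pics/{n}.png",o[:,:,::-1]); print(env.get_obs()["force"],env.get_obs()["wrist_torque"])
E
python3 look.py l1
```

```text
[ 28.7282193   25.39802327 -39.33662235] [-0.25756124 -3.5363897  -2.20586182]
```

View pics/l1.png

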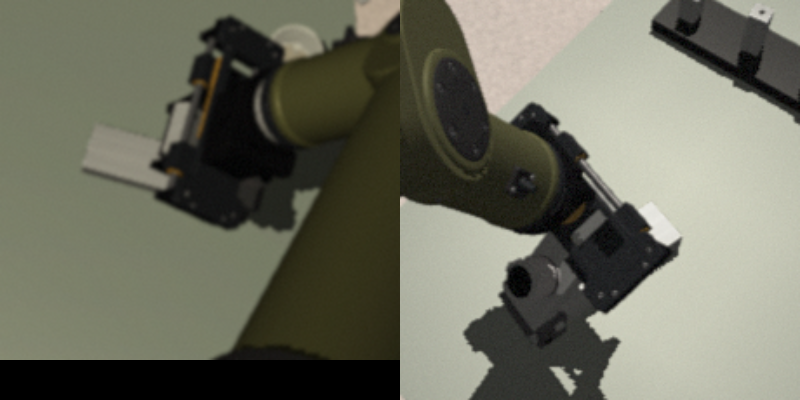

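Run:
```python
from h import *
for p in ([.5608,-.0745,.0285],[.5603,-.0765,.0568],[.5548,-.0949,.1076]):
    q=R.from_euler("z",-B[2],degrees=True).apply(np.array(p)-bw(-72,35))*1000
    print(q.round(1),np.hypot(q[0],q[2]),np.degrees(np.arctan2(q[2],q[0])))
```

```text
[108.   -0.5  -6.5] 108.18865745528055 -3.444418221720965
[105.9  -0.5  21.8] 108.15326989236532 11.628537505671437
[86.7 -0.5 72.6] 113.10485531092499 39.93231841045918
```

Emit:
apply_moves(moves=[[0.017, 0.001, 0.028, 0, 0, 0, 0.5], [0.035, 0.003, 0.056, 0, 0, 0, 0.5], [0.035, 0.003, 0.056, 0, 0, 0, 0.5]])

```text
time_s: 8.15
tool_pos: [0.5553, -0.0941, 0.1067]
tool_rot: [179.9, -30.1, 73.9]
force: [5.9, 5.0, -5.4]
grip_width: 0.0534
grasp_force: 45.1
```

Run:
```python
from h import *
o=env.get_obs()
for k,v in o.items(): print(k,np.round(v,3))
q=R.from_euler("z",-B[2],degrees=True).apply(o["tool_pos"]-bw(-72,35))*1000; print(q)
print("base frame F,T",R.from_euler("z",-B[2],degrees=True).apply([o["force"],o["wrist_torque"]]))
viewer.read_camera("scene")
m=masks_of("scene","sine_plate"); b=masks_of("scene","dustcover"); l=masks_of("scene","loupe")
print([(d["conf"],d["location"]) for d in m+b+l])
```

```text
time_s 8.15
qpos [  5.882  17.664  22.991 105.748 -38.864  70.132  29.818]
joint_velocities [ 0.317 -0.115 -0.062  0.249 -0.377 -0.064  0.37 ]
effort [  4.344 -45.205   7.6   -27.445  -1.511   1.217  -0.596]
tool_pos [ 0.555 -0.094  0.107]
tool_rot [179.915 -30.088  73.903]
force [ 5.904  4.964 -5.428]
wrist_torque [-0.324  0.129  0.635]
grasp_force 45.062
grip_width 0.053
[87.64438288 -0.6969641  71.69362437]
base frame F,T [[ 6.42888916 -4.26258981 -5.42847677]
 [ 0.03190719  0.34708122  0.63487903]]
[(0.87, [319.4, 116.1]), (0.74, [310.1, 327.7]), (0.56, [349.4, 434.5]), (0.63, [204.8, 415.0])]
```

Emit:
apply_moves(moves=[[0, 0, 0.0, 0, 0, 0, 0.8], [0, 0, 0, 0, 0, 0, 0.8], [0, 0, 0, 0, 0, 0, 0.8], [0, 0, -0.1, 0, 0, 0, 0.8], [0, 0, -0.3, 0, 0, 0, 0.8], [0, 0, -0.5, 0, 0, 0, 0.8], [0, 0, -0.5, 0, 0, 0, 0.8]])

```text
time_s: 9.05
tool_pos: [0.5425, -0.1499, 0.1993]
tool_rot: [179.2, -29.9, 73.6]
force: [0.3, 0.2, -0.4]
grip_width: 0.0697
grasp_force: 0.0
```

```bash
python3 r.py "pl(50,115,11)" 73.6 20 19 110; python3 look.py l2;  python3 - <<'E'
from h import *
ms={c:masks_of(c,"sine_base") for c in CAL}
for c in ms: print(c,[(d["conf"],np.round(d["location"]),d["pixels"].sum()) for d in ms[c]])
for c in ms:
  for d in ms[c]:
    l=d["location"]
    if (c=="scene" and l[1]>250) or (c=="top" and l[0]>280):
      r=[]
      for th in range(30,53,2): r.append((th,round(np.abs(sil(c,[place(p,*B) for p in base_parts(np.radians(th))])-d["pixels"]).sum()/d["pixels"].sum(),3)))
      print(c,r)
E
```

```text
[0.3274, -0.0218, 0.0939, 0.0083, -0.5811, -0.0035] 9.05 [ 0.5425 -0.1499  0.1993] [179.23 -29.94  73.64] [ 0.29  0.18 -0.41] [  9.  14.  26.  99. -35.  80.  28.] 0.0697 0.0
[-0.5130223  -0.41971921 -0.41839285] [-0.62604791  0.25670938 -0.0012584 ]
scene [(0.92, array([317., 116.]), np.int64(2633)), (0.7, array([346., 330.]), np.int64(2811)), (0.61, array([470., 214.]), np.int64(357))]
top [(0.84, array([168., 348.]), np.int64(3088)), (0.61, array([360., 178.]), np.int64(2716))]
scene [(30, np.float64(0.812)), (32, np.float64(0.82)), (34, np.float64(0.828)), (36, np.float64(0.832)), (38, np.float64(0.838)), (40, np.float64(0.841)), (42, np.float64(0.844)), (44, np.float64(0.843)), (46, np.float64(0.841)), (48, np.float64(0.839)), (50, np.float64(0.839)), (52, np.float64(0.862))]
top [(30, np.float64(0.402)), (32, np.float64(0.397)), (34, np.float64(0.387)), (36, np.float64(0.377)), (38, np.float64(0.365)), (40, np.float64(0.351)), (42, np.float64(0.335)), (44, np.float64(0.319)), (46, np.float64(0.304)), (48, np.float64(0.291)), (50, np.float64(0.279)), (52, np.float64(0.287))]
```

View pics/l2.png

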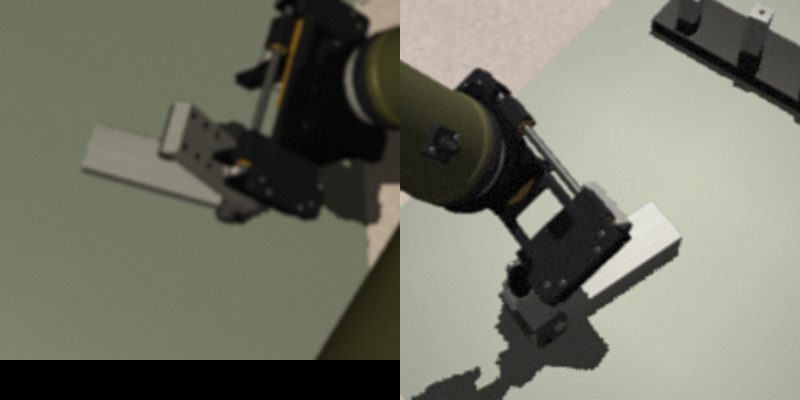

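```bash
python3 r.py "bw(-30,250)" 73.6 -20 19 0;  python3 r.py "bw(110,270)" 73.6 10 19 0
```

```text
[0.1506, -0.0011, -0.1389, -0.0003, -0.1179, 0.0008] 9.25 [ 0.5404 -0.1431  0.193 ] [179.99 -30.14  73.67] [0.56 0.22 0.21] [  8.  14.  26. 100. -35.  80.  28.] 0.0697 0.0
[0.7617, -0.0003, 0.1052, -0.0001, -0.467, 0.0008] 9.25 [ 0.5404 -0.1431  0.193 ] [179.99 -30.14  73.67] [0.56 0.22 0.21] [  8.  14.  26. 100. -35.  80.  28.] 0.0697 0.0
```

Emit:
apply_moves(moves=[[0.05, 0, -0.2, 0, 0, 0, 0.8], [0.15, 0, -0.2, 0, -0.1, 0, 0.8], [0.4, 0, -0.1, 0, -0.2, 0, 0.8], [0.6, 0, 0, 0, -0.3, 0, 0.8], [0.76, 0, 0.1, 0, -0.4, 0, 0.8], [0.76, 0, 0.1, 0, -0.467, 0, 0.8], [0.76, 0, 0.1, 0, -0.467, 0, 0.8]])

```text
time_s: 9.95
tool_pos: [0.5803, 0.001, 0.2498]
tool_rot: [-179.8, 10.1, 74.5]
force: [-0.1, 0.3, 0.1]
grip_width: 0.0695
grasp_force: 0.0
```

```bash
python3 - <<'E'
from h import *
C=[.5218,.2558,17]
for c in CAL:
  viewer.read_camera(c)
  for d in masks_of(c,"sine_base"):
    l=d["location"]
    if (c=="scene" and l[1]>250) or (c=="top" and l[0]>280):
      mm=d["pixels"]
      print(c,d["conf"],[(th,round(np.abs(sil(c,[place(p,*B) for p in base_parts(np.radians(th))])-mm).sum()/mm.sum(),3)) for th in range(38,54,2)])
E
python3 r.py "[.5218,.2558,.068]" 107 40 19 90
```

```text
scene 0.92 [(38, np.float64(0.122)), (40, np.float64(0.112)), (42, np.float64(0.098)), (44, np.float64(0.086)), (46, np.float64(0.072)), (48, np.float64(0.054)), (50, np.float64(0.043)), (52, np.float64(0.049))]
top 0.94 [(38, np.float64(0.212)), (40, np.float64(0.195)), (42, np.float64(0.179)), (44, np.float64(0.159)), (46, np.float64(0.135)), (48, np.float64(0.114)), (50, np.float64(0.092)), (52, np.float64(0.093))]
[1.4774, -0.7868, 0.3982, -0.1666, -0.3383, -0.3585] 10.15 [ 0.58   -0.011   0.2525] [179.94  10.04  73.39] [ 0.03 -0.83  0.49] [-20.  12.  15.  89.   6.  83. -23.] 0.0696 0.0
```

Emit:
apply_moves(moves=[[0.8, -0.4, 0.1, -0.08, -0.15, -0.18, 0.7], [0.8, -0.4, 0.1, -0.08, -0.15, -0.18, 0.7], [0.8, -0.4, 0.1, -0.08, -0.15, -0.18, 0.7], [0.8, -0.4, 0.1, -0.08, -0.15, -0.18, 0.7]])

```text
time_s: 10.55
tool_pos: [0.5447, 0.1662, 0.2032]
tool_rot: [177.8, 23.2, 89.8]
force: [0.3, 0.4, 0.2]
grip_width: 0.0613
grasp_force: 0.0
```

```bash
python3 r.py "[.5218,.2558,.068]" 107 35 19 90
python3 - <<'E'
from h import *
# stack yaw, fresh masks
v=[]
for c in CAL:
  viewer.read_camera(c)
  for d in masks_of(c,"stack_a"):
    mm=d["pixels"]*1.
    f=fit({c:mm},[box(-12.05,12.05,-12.05,12.05,0,63.5)],[.5218,.2558,17],.02); print(c,np.round(d["location"]),d["conf"],f)
E
```

```text
[0.742, -0.1797, 0.0937, -0.0717, -0.1322, -0.1775] 10.55 [0.5447 0.1662 0.2032] [177.76  23.25  89.82] [0.26 0.38 0.19] [-37.  16.   5.  92.  20.  83. -36.] 0.0613 0.0
scene [434. 186.] 0.91 (array([ 0.52007718,  0.25713898, 12.37240616]), np.float64(0.06181506849315069))
scene [468. 210.] 0.89 (array([-0.31018045,  0.71729691, 64.03155007]), np.float64(1.0))
scene [396. 170.] 0.52 (array([-0.31018045,  0.71729691, 64.03155007]), np.float64(1.0))
top [191. 194.] 0.64 (array([ 0.50377379,  0.239466  , 45.67683702]), np.float64(1.5778061224489797))
top [192. 229.] 0.45 (array([ 0.53477561,  0.20013646, 35.31302393]), np.float64(2.1362847222222223))
top [197. 150.] 0.44 (array([ 0.53477561,  0.20013646, 35.31302393]), np.float64(5.305921052631579))
```

```bash
python3 r.py "[.521,.2562,.068]" 104.5 35 19 80
```

```text
[0.7691, -0.192, 0.1355, -0.0584, -0.131, -0.158] 10.75 [0.5477 0.1598 0.2054] [177.55  23.38  89.25] [ 0.22 -1.55  0.66] [-36.  16.   5.  92.  20.  83. -36.] 0.0606 0.0
```

Emit:
apply_moves(moves=[[0.4, -0.1, 0.0, -0.058, -0.131, -0.158, 0.7], [0.77, -0.19, 0.13, -0.058, -0.131, -0.158, 0.7], [0.77, -0.19, 0.13, -0.058, -0.131, -0.158, 0.7], [0.77, -0.19, 0.13, -0.058, -0.131, -0.158, 0.7], [0.77, -0.19, 0.13, -0.058, -0.131, -0.158, 0.7]])

```text
time_s: 11.25
tool_pos: [0.5121, 0.2917, 0.1178]
tool_rot: [-179.8, 35.0, 104.7]
force: [0.6, -0.4, 0.6]
grip_width: 0.0611
grasp_force: 0.0
```

```bash
python3 r.py "[.521,.2562,.068]" 104.5 35 19 0
```

```text
[-0.0067, -0.001, 0.4042, -0.0006, 0.0006, 0.0017] 11.25 [0.5121 0.2917 0.1178] [-179.85   35.05  104.68] [ 0.57 -0.39  0.62] [-49.  29.  -1.  90.  29.  85. -44.] 0.0611 0.0
```

Emit:
apply_moves(moves=[[-0.007, 0, 0.15, 0, 0, 0, 0.7], [-0.007, 0, 0.3, 0, 0, 0, 0.7], [-0.007, 0, 0.404, 0, 0, 0, 0.7], [-0.007, 0, 0.404, 0, 0, 0, 0.7], [-0.007, 0, 0.404, 0, 0, 0, 0.7]])

```text
time_s: 11.75
tool_pos: [0.5259, 0.2448, 0.0557]
tool_rot: [179.8, 35.0, 104.3]
force: [-0.6, 0.3, 1.0]
grip_width: 0.0608
grasp_force: 0.0
```

Emit:
apply_moves(moves=[[0, 0, 0, 0, 0, 0, 0.2], [0, 0, 0, 0, 0, 0, 0.2], [0, 0, 0, 0, 0, 0, 0.2], [0, 0, 0, 0, 0, 0, 0.2], [0, 0, 0, 0, 0, 0, 0.2], [0, 0, 0, 0, 0, 0, 0.2], [0, 0, 0, 0, 0, 0, 0.2], [0, 0, 0, 0, 0, 0, 0.2]], grip_force=25)

```text
time_s: 12.55
tool_pos: [0.5237, 0.2476, 0.0535]
tool_rot: [-180.0, 34.9, 104.7]
force: [-0.0, 0.9, 0.8]
grip_width: 0.0245
grasp_force: 24.3
```

```bash
python3 r.py "[.521,.2562,.068]" 104.5 35 19 0
python3 - <<'E'
from h import *
viewer.read_camera("scene")
for d in masks_of("scene","stack_a"):
    if abs(d["location"][0]-434)<15:
      mm=d["pixels"]*1.; print(d["location"],d["pixels"].sum(),fit({"scene":mm},[box(-12.05,12.05,-12.05,12.05,0,63.5)],[.521,.2562,15],.02))
E
```

```text
[-0.0045, -0.0026, 0.0099, 0.0013, -0.0007, 0.0019] 12.55 [0.5237 0.2476 0.0535] [-180.     34.94  104.7 ] [-0.01  0.85  0.76] [-46.  30.   0.  96.  30.  76. -44.] 0.0245 24.3
[434.5, 184.2] 342 (array([ 0.51937127,  0.25709126, 17.09789865]), np.float64(0.08552631578947369))
```

```bash
python3 r.py "[.5209,.2581,.189]" 104.7 35 19 0
python3 - <<'E'
from h import *
T=tool(104.7,35); g=np.array([.5209,.2581,.189])
st=dict(tool_pos=g+T.apply([0,0,.019]),tool_rot=T.as_euler("xyz",degrees=True))
t=bw(39.3,25+49.1+50); print(t,row(t,73.6,35,start=st)); h=bw(60,25+49.1+80); print(h,row(h,73.6,35,start=st))
E
```

```text
[-0.3432, -0.0005, -0.4914, -0.0, -0.0008, -0.0] 12.65 [0.5238 0.2476 0.0536] [180.    34.93 104.7 ] [0.14 1.2  0.42] [-46.  30.   0.  96.  30.  76. -44.] 0.0243 24.3
[ 0.56129602 -0.07119896  0.1241    ] [-1.154, -0.2506, 1.2042, 0.2076, 0.0, 0.2964]
[ 0.56714049 -0.05134116  0.1541    ] [-1.1675, -0.1971, 1.0305, 0.2076, 0.0, 0.2964]
```

Emit:
apply_moves(moves=[[-0.03, 0, -0.05, 0, 0, 0, 0.2], [-0.11, 0, -0.16, 0, 0, 0, 0.2], [-0.2, 0, -0.29, 0, 0, 0, 0.2], [-0.29, 0, -0.41, 0, 0, 0, 0.2], [-0.343, 0, -0.491, 0, 0, 0, 0.2], [-0.343, 0, -0.491, 0, 0, 0, 0.2]], grip_force=35)

```text
time_s: 13.25
tool_pos: [0.5248, 0.2483, 0.1765]
tool_rot: [179.7, 34.8, 104.5]
force: [0.6, -0.4, -2.7]
grip_width: 0.0245
grasp_force: 34.1
```

Emit:
apply_moves(moves=[[-0.1, -0.02, 0.09, 0.02, 0, 0.03, 0.2], [-0.24, -0.04, 0.21, 0.045, 0, 0.065, 0.2], [-0.39, -0.065, 0.34, 0.07, 0, 0.1, 0.2], [-0.55, -0.09, 0.48, 0.097, 0, 0.14, 0.2], [-0.7, -0.12, 0.61, 0.125, 0, 0.178, 0.2], [-0.82, -0.14, 0.72, 0.145, 0, 0.21, 0.2], [-0.92, -0.155, 0.81, 0.163, 0, 0.234, 0.2], [-0.98, -0.165, 0.865, 0.174, 0, 0.249, 0.2], [-0.98, -0.165, 0.865, 0.174, 0, 0.249, 0.2], [-0.98, -0.165, 0.865, 0.174, 0, 0.249, 0.2]])

```text
time_s: 14.25
tool_pos: [0.5571, -0.0113, 0.1428]
tool_rot: [-179.9, 34.9, 78.7]
force: [0.6, -0.2, -2.4]
grip_width: 0.0243
grasp_force: 34.1
```

```bash
for e in "bw(60,154)" "bw(39.3,110)"; do python3 r.py $e 73.6 35 19 0; done
python3 - <<'E'
from h import *
im=viewer.read_camera("scene"); cv2.imwrite("pics/s3.png",cv2.resize(im[100:400,200:560],(720,600))[:,:,::-1])
E
```

```text
[-0.1847, 0.0841, 0.1556, 0.0324, -0.0008, 0.0485] 14.25 [ 0.5571 -0.0113  0.1428] [-179.87   34.92   78.69] [ 0.61 -0.2  -2.44] [-30.  22.  11.  96.  26.  82. -38.] 0.0243 34.1
[-0.1433, 0.0755, 0.395, 0.0324, -0.0008, 0.0485] 14.25 [ 0.5571 -0.0113  0.1428] [-179.87   34.92   78.69] [ 0.61 -0.2  -2.44] [-30.  22.  11.  96.  26.  82. -38.] 0.0243 34.1
```

View pics/s3.png

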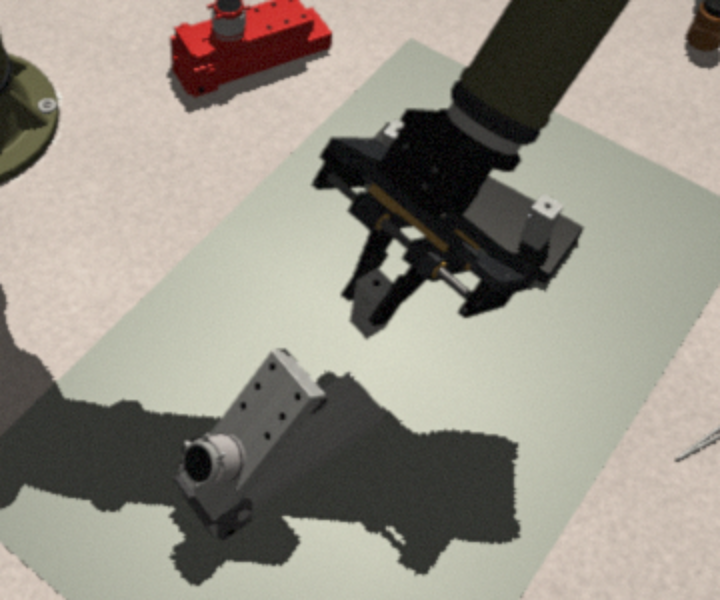

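Emit:
apply_moves(moves=[[-0.08, 0.04, 0.07, 0.016, 0, 0.024, 0.2], [-0.16, 0.08, 0.14, 0.032, 0, 0.048, 0.2], [-0.185, 0.084, 0.156, 0.032, 0, 0.048, 0.2], [-0.175, 0.08, 0.23, 0.032, 0, 0.048, 0.2], [-0.16, 0.077, 0.31, 0.032, 0, 0.048, 0.2], [-0.143, 0.0755, 0.395, 0.032, 0, 0.048, 0.2], [-0.143, 0.0755, 0.395, 0.032, 0, 0.048, 0.2], [-0.143, 0.0755, 0.395, 0.032, 0, 0.048, 0.2]])

```text
time_s: 15.1
tool_pos: [0.5584, -0.0823, 0.095]
tool_rot: [180.0, 35.0, 73.6]
force: [0.3, 1.5, -3.4]
grip_width: 0.0246
grasp_force: 34.1
```

```bash
for e in "bw(39.3,110)" "bw(39.3,78)" "bw(39.3,74)"; do python3 r.py $e 73.6 35 19 0; done
python3 - <<'E'
from h import *
# check stack position in views, bottom z estimate
o=env.get_obs(); T=R.from_euler("xyz",o["tool_rot"],degrees=True); g=o["tool_pos"]-T.apply([0,0,.019])
for c in CAL:
  viewer.read_camera(c)
  for d in masks_of(c,"stack_a"):
    u=proj(c,g)[0]
    if np.hypot(*(u-d["location"]))<30:
      r=min((fit({c:d["pixels"]*1.},[box(-12.05,12.05,-12.05,12.05,0,63.5)],[g[0],g[1],73],g[2]-.049) for _ in [0]),key=lambda r:r[1])
      print(c,d["conf"],d["location"],d["pixels"].sum(),r, R.from_euler("z",-B[2],degrees=True).apply(np.r_[r[0][:2]-B[:2],0])*1000)
print(R.from_euler("z",-B[2],degrees=True).apply(g-np.r_[B[:2],0])*1000)
E
```

```text
[0.0037, -0.0016, 0.0006, 0.0006, -0.0004, 0.0002] 15.1 [ 0.5584 -0.0823  0.095 ] [179.96  34.97  73.62] [ 0.25  1.48 -3.4 ] [-25.  25.  14.  98.  25.  76. -38.] 0.0246 34.1
[0.0954, -0.0017, 0.1317, 0.0006, -0.0004, 0.0002] 15.1 [ 0.5584 -0.0823  0.095 ] [179.96  34.97  73.62] [ 0.25  1.48 -3.4 ] [-25.  25.  14.  98.  25.  76. -38.] 0.0246 34.1
[0.1069, -0.0017, 0.1481, 0.0006, -0.0004, 0.0002] 15.1 [ 0.5584 -0.0823  0.095 ] [179.96  34.97  73.62] [ 0.25  1.48 -3.4 ] [-25.  25.  14.  98.  25.  76. -38.] 0.0246 34.1
scene 0.8 [362.7, 284.9] 217 (array([ 5.59140316e-01, -7.13792061e-02,  7.86286853e+01]), np.float64(1.483294930875576)) [38.51844386  2.0171052   0.        ]
[ 38.74547721  -0.30006996 110.52786199]
```

Emit:
apply_moves(moves=[[0.035, -0.001, 0.05, 0, 0, 0, 0.2], [0.07, -0.002, 0.1, 0, 0, 0, 0.2], [0.0954, -0.002, 0.1317, 0, 0, 0, 0.2], [0.1, -0.002, 0.1385, 0, 0, 0, 0.2], [0.1, -0.002, 0.1385, 0, 0, 0, 0.2], [0.1, -0.002, 0.1385, 0, 0, 0, 0.2]])

```text
time_s: 15.9
tool_pos: [0.5589, -0.0821, 0.0615]
tool_rot: [179.9, 35.0, 73.5]
force: [-0.6, 0.3, -2.8]
grip_width: 0.0247
grasp_force: 34.1
```

Emit:
apply_moves(moves=[[0.0029, 0, 0.0041, 0, 0, 0, 0.2], [0.0029, 0, 0.0041, 0, 0, 0, 0.2], [0.0043, 0, 0.0061, 0, 0, 0, 0.2], [0.0043, 0, 0.0061, 0, 0, 0, 0.2]])

```text
time_s: 16.3
tool_pos: [0.5587, -0.082, 0.0599]
tool_rot: [179.9, 34.9, 73.5]
force: [0.1, -0.2, -2.7]
grip_width: 0.0243
grasp_force: 34.1
```

Emit:
apply_moves(moves=[[0.0029, 0, 0.0041, 0, 0, 0, 0.2], [0.0029, 0, 0.0041, 0, 0, 0, 0.2], [0.0043, 0, 0.0061, 0, 0, 0, 0.2], [0.0043, 0, 0.0061, 0, 0, 0, 0.2]])

```text
time_s: 16.7
tool_pos: [0.5586, -0.0821, 0.0586]
tool_rot: [179.9, 35.0, 73.5]
force: [-1.3, 0.4, -0.3]
grip_width: 0.0245
grasp_force: 34.1
```

Emit:
apply_moves(moves=[[0.0013, 0, 0.002, 0, 0, 0, 0.2], [0.0013, 0, 0.002, 0, 0, 0, 0.2], [0.0013, 0, 0.002, 0, 0, 0, 0.5], [0.0013, 0, 0.002, 0, 0, 0, 0.5], [0.0013, 0, 0.002, 0, 0, 0, 0.5], [0.0013, 0, 0.002, 0, 0, 0, 0.5], [0.0013, 0, -0.1, 0, 0, 0, 0.5], [0.0013, 0, -0.3, 0, 0, 0, 0.5], [0.0013, 0, -0.5, 0, 0, 0, 0.5], [0.0013, 0, -0.75, 0, 0, 0, 0.5], [0.0013, 0, -0.75, 0, 0, 0, 0.5]])

```text
time_s: 17.8
tool_pos: [0.5867, 0.0062, 0.1859]
tool_rot: [179.3, 34.5, 73.6]
force: [0.5, 1.0, -0.1]
grip_width: 0.0434
grasp_force: 0.0
```

```bash
python3 look.py l4
python3 - <<'E'
from h import *
for c in CAL:
  for d in masks_of(c,"stack_a"):
    l=d["location"]; g=bw(38,25)
    if np.hypot(*(proj(c,bw(38,60))[0]-l))<30:
      r=fit({c:d["pixels"]*1.},[box(-12.05,12.05,-12.05,12.05,0,63.5)],[g[0],g[1],73],.025)
      print(c,d["conf"],l,d["pixels"].sum(),r, R.from_euler("z",-B[2],degrees=True).apply(np.r_[r[0][:2]-B[:2],0])*1000)
E
```

```text
[ 0.75591828 -1.02641118 -1.16900817] [ 0.55147641 -0.10996715 -0.03319299]
scene 0.78 [363.9, 305.2] 299 (array([ 5.61738605e-01, -7.31225214e-02,  7.36157205e+01]), np.float64(0.6390050167224081)) [37.57966187 -0.96767999  0.        ]
top 0.64 [337.6, 171.5] 230 (array([ 0.56360381, -0.07515266, 70.96366194]), np.float64(0.08505434782608695)) [36.15874294 -3.3301904   0.        ]
```

View pics/l4.png

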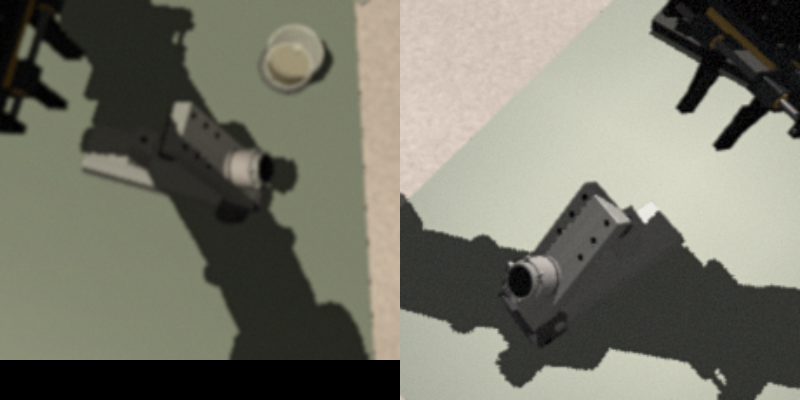

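```bash
for a in "back(pl(51,120,22),tool(73.6,-30),0)+[0,0,.08]" "pl(51,120,22)" ; do python3 r.py "$a" 73.6 -30 0 50; done
python3 - <<'E'
from h import *
T=tool(73.6,-30);p=back(pl(51,120,22),T,50)
st=dict(tool_pos=p,tool_rot=T.as_euler("xyz",degrees=True))
for th in (57,54,51,48,45,42,39,36,34,33,32,31,30,29): print(th,row(pl(th,120,22),73.6,-30,0,start=st)[:3])
E
```

```text
[-0.8657, 0.002, 0.0857, 0.0, 0.7569, -0.0006] 18.0 [ 5.818e-01 -4.000e-04  1.800e-01] [179.99  35.05  73.55] [ 0.02 -0.02 -0.27] [-29.  25.  12.  88.  23.  89. -38.] 0.0432 0.0
[-0.636, 0.002, 0.4132, 0.0, 0.7569, -0.0006] 18.0 [ 5.818e-01 -4.000e-04  1.800e-01] [179.99  35.05  73.55] [ 0.02 -0.02 -0.27] [-29.  25.  12.  88.  23.  89. -38.] 0.0432 0.0
57 [-0.0361, -0.0, 0.1973]
54 [-0.0173, -0.0, 0.2232]
51 [0.0, -0.0, 0.25]
48 [0.0159, -0.0, 0.2777]
45 [0.0304, -0.0, 0.3062]
42 [0.0433, 0.0, 0.3354]
39 [0.0547, -0.0, 0.3652]
36 [0.0645, -0.0, 0.3956]
34 [0.0701, 0.0, 0.4161]
33 [0.0727, -0.0, 0.4265]
32 [0.0751, -0.0, 0.4368]
31 [0.0773, 0.0, 0.4473]
30 [0.0793, 0.0, 0.4577]
29 [0.0811, -0.0, 0.4682]
```

Emit:
apply_moves(moves=[[-0.17, 0, -0.25, 0, 0.1, 0, 0], [-0.35, 0, -0.25, 0, 0.2, 0, 0], [-0.55, 0, -0.1, 0, 0.3, 0, 0], [-0.75, 0, 0, 0, 0.4, 0, 0], [-0.866, 0.002, 0.086, 0, 0.5, 0, 0], [-0.866, 0.002, 0.086, 0, 0.6, 0, 0], [-0.866, 0.002, 0.086, 0, 0.7, 0, 0], [-0.866, 0.002, 0.086, 0, 0.757, 0, 0], [-0.866, 0.002, 0.086, 0, 0.757, 0, 0], [-0.866, 0.002, 0.086, 0, 0.757, 0, 0]])

```text
time_s: 19.0
tool_pos: [0.5394, -0.1454, 0.2648]
tool_rot: [-179.9, -30.0, 73.5]
force: [0.6, 0.5, -0.3]
grip_width: 0.0005
grasp_force: 0.0
```

```bash
python3 r.py "pl(51,120,22)" 73.6 -30 0 50;python3 r.py "pl(57,120,22)" 73.6 -30 0 0; python3 r.py "pl(54,120,22)" 73.6 -30 0 0
```

```text
[-0.2009, 0.0008, 0.3423, -0.0003, -0.0002, -0.0012] 19.0 [ 0.5394 -0.1454  0.2648] [-179.92  -30.02   73.48] [ 0.62  0.52 -0.27] [  8.  11.  26.  94. -33.  87.  23.] 0.0005 0.0
[-0.237, 0.001, 0.5396, -0.0003, -0.0002, -0.0012] 19.0 [ 0.5394 -0.1454  0.2648] [-179.92  -30.02   73.48] [ 0.62  0.52 -0.27] [  8.  11.  26.  94. -33.  87.  23.] 0.0005 0.0
[-0.2183, 0.0009, 0.5655, -0.0003, -0.0002, -0.0012] 19.0 [ 0.5394 -0.1454  0.2648] [-179.92  -30.02   73.48] [ 0.62  0.52 -0.27] [  8.  11.  26.  94. -33.  87.  23.] 0.0005 0.0
```

Emit:
apply_moves(moves=[[-0.2, 0.001, 0.15, 0, 0, 0, 0], [-0.237, 0.001, 0.35, 0, 0, 0, 0], [-0.237, 0.001, 0.5, 0, 0, 0, 0], [-0.237, 0.001, 0.54, 0, 0, 0, 0], [-0.218, 0.001, 0.565, 0, 0, 0, 0], [-0.218, 0.001, 0.565, 0, 0, 0, 0]])

```text
time_s: 19.6
tool_pos: [0.547, -0.1258, 0.148]
tool_rot: [179.8, -30.1, 73.9]
force: [0.2, 0.5, -0.6]
grip_width: 0.0006
grasp_force: 0.0
```

```bash
for t in 54 51 48 45 42 39 36 34 33 32 31 30 29; do echo $t; python3 r.py "pl($t,120,22)" 73.6 -30 0 0|cut -c1-120; done
```

```text
54
[-0.0169, -0.0084, 0.0076, 0.0012, -0.0012, 0.0029] 19.6 [ 0.547  -0.1258  0.148 ] [179.75 -30.1   73.89] [ 0.22  0.54 -
51
[0.0004, -0.0084, 0.0344, 0.0012, -0.0012, 0.0029] 19.6 [ 0.547  -0.1258  0.148 ] [179.75 -30.1   73.89] [ 0.22  0.54 -0
48
[0.0163, -0.0084, 0.0621, 0.0012, -0.0012, 0.0029] 19.6 [ 0.547  -0.1258  0.148 ] [179.75 -30.1   73.89] [ 0.22  0.54 -0
45
[0.0307, -0.0084, 0.0907, 0.0012, -0.0012, 0.0029] 19.6 [ 0.547  -0.1258  0.148 ] [179.75 -30.1   73.89] [ 0.22  0.54 -0
42
[0.0436, -0.0084, 0.1199, 0.0012, -0.0012, 0.0029] 19.6 [ 0.547  -0.1258  0.148 ] [179.75 -30.1   73.89] [ 0.22  0.54 -0
39
[0.0549, -0.0084, 0.1497, 0.0012, -0.0012, 0.0029] 19.6 [ 0.547  -0.1258  0.148 ] [179.75 -30.1   73.89] [ 0.22  0.54 -0
36
[0.0646, -0.0084, 0.1801, 0.0012, -0.0012, 0.0029] 19.6 [ 0.547  -0.1258  0.148 ] [179.75 -30.1   73.89] [ 0.22  0.54 -0
34
[0.0703, -0.0084, 0.2007, 0.0012, -0.0012, 0.0029] 19.6 [ 0.547  -0.1258  0.148 ] [179.75 -30.1   73.89] [ 0.22  0.54 -0
33
[0.0728, -0.0084, 0.211, 0.0012, -0.0012, 0.0029] 19.6 [ 0.547  -0.1258  0.148 ] [179.75 -30.1   73.89] [ 0.22  0.54 -0.
32
[0.0751, -0.0084, 0.2214, 0.0012, -0.0012, 0.0029] 19.6 [ 0.547  -0.1258  0.148 ] [179.75 -30.1   73.89] [ 0.22  0.54 -0
31
[0.0773, -0.0084, 0.2318, 0.0012, -0.0012, 0.0029] 19.6 [ 0.547  -0.1258  0.148 ] [179.75 -30.1   73.89] [ 0.22  0.54 -0
30
[0.0793, -0.0084, 0.2423, 0.0012, -0.0012, 0.0029] 19.6 [ 0.547  -0.1258  0.148 ] [179.75 -30.1   73.89] [ 0.22  0.54 -0
29
[0.0811, -0.0084, 0.2528, 0.0012, -0.0012, 0.0029] 19.6 [ 0.547  -0.1258  0.148 ] [179.75 -30.1   73.89] [ 0.22  0.54 -0
```

Emit:
apply_moves(moves=[[0.009, 0, 0.013, 0, 0, 0, 0], [0.017, 0, 0.027, 0, 0, 0, 0], [0.025, 0, 0.04, 0, 0, 0, 0], [0.033, 0, 0.0545, 0, 0, 0, 0], [0.041, 0, 0.069, 0, 0, 0, 0], [0.048, 0, 0.083, 0, 0, 0, 0], [0.055, 0, 0.098, 0, 0, 0, 0], [0.061, 0, 0.112, 0, 0, 0, 0], [0.061, 0, 0.112, 0, 0, 0, 0], [0.061, 0, 0.112, 0, 0, 0, 0]])

```text
time_s: 20.6
tool_pos: [0.5524, -0.1059, 0.1333]
tool_rot: [179.9, -30.1, 73.7]
force: [2.8, -1.7, 3.3]
grip_width: 0.0005
grasp_force: 1.6
```

```bash
for t in 42 36 33 30; do python3 r.py "pl($t,120,22)" 73.6 -30 0 0; done
```

```text
[-0.0087, -0.0062, 0.0043, 0.0011, -0.0012, 0.0009] 20.6 [ 0.5524 -0.1059  0.1333] [179.86 -30.11  73.69] [ 2.78 -1.74  3.25] [  6.  16.  24. 104. -38.  73.  29.] 0.0005 1.6
[0.0124, -0.0063, 0.0646, 0.0011, -0.0012, 0.0009] 20.6 [ 0.5524 -0.1059  0.1333] [179.86 -30.11  73.69] [ 2.78 -1.74  3.25] [  6.  16.  24. 104. -38.  73.  29.] 0.0005 1.6
[0.0205, -0.0063, 0.0955, 0.0011, -0.0012, 0.0009] 20.6 [ 0.5524 -0.1059  0.1333] [179.86 -30.11  73.69] [ 2.78 -1.74  3.25] [  6.  16.  24. 104. -38.  73.  29.] 0.0005 1.6
[0.0271, -0.0064, 0.1267, 0.0011, -0.0012, 0.0009] 20.6 [ 0.5524 -0.1059  0.1333] [179.86 -30.11  73.69] [ 2.78 -1.74  3.25] [  6.  16.  24. 104. -38.  73.  29.] 0.0005 1.6
```

Emit:
apply_moves(moves=[[0.006, 0, 0.015, 0, 0, 0, 0], [0.011, 0, 0.03, 0, 0, 0, 0], [0.016, 0, 0.045, 0, 0, 0, 0], [0.021, 0, 0.06, 0, 0, 0, 0], [0.024, 0, 0.07, 0, 0, 0, 0], [0.027, 0, 0.08, 0, 0, 0, 0], [0.027, 0, 0.08, 0, 0, 0, 0], [0.027, 0, 0.08, 0, 0, 0, 0]])

```text
time_s: 21.4
tool_pos: [0.5552, -0.0935, 0.1218]
tool_rot: [180.0, -30.1, 73.7]
force: [1.7, -0.9, 2.6]
grip_width: 0.0005
grasp_force: 1.2
```

Emit:
apply_moves(moves=[[0.001, 0, 0.005, 0, 0, 0, 0], [0.002, 0, 0.01, 0, 0, 0, 0], [0.003, 0, 0.015, 0, 0, 0, 0], [0.004, 0, 0.02, 0, 0, 0, 0], [0.004, 0, 0.02, 0, 0, 0, 0]])

```text
time_s: 21.9
tool_pos: [0.556, -0.0909, 0.1188]
tool_rot: [180.0, -30.1, 73.7]
force: [-0.3, -0.9, 2.3]
grip_width: 0.0005
grasp_force: 1.5
```

```bash
for t in 33 32 31 30; do python3 r.py "pl($t,120,22)" 73.6 -30 0 0; done
```

```text
[-0.0098, -0.0024, -0.0057, 0.0001, -0.0013, 0.0007] 21.9 [ 0.556  -0.0909  0.1188] [179.96 -30.11  73.67] [-0.29 -0.88  2.34] [  5.  17.  23. 105. -38.  71.  28.] 0.0005 1.5
[-0.0075, -0.0024, 0.0047, 0.0001, -0.0013, 0.0007] 21.9 [ 0.556  -0.0909  0.1188] [179.96 -30.11  73.67] [-0.29 -0.88  2.34] [  5.  17.  23. 105. -38.  71.  28.] 0.0005 1.5
[-0.0053, -0.0024, 0.0151, 0.0001, -0.0013, 0.0007] 21.9 [ 0.556  -0.0909  0.1188] [179.96 -30.11  73.67] [-0.29 -0.88  2.34] [  5.  17.  23. 105. -38.  71.  28.] 0.0005 1.5
[-0.0033, -0.0024, 0.0256, 0.0001, -0.0013, 0.0007] 21.9 [ 0.556  -0.0909  0.1188] [179.96 -30.11  73.67] [-0.29 -0.88  2.34] [  5.  17.  23. 105. -38.  71.  28.] 0.0005 1.5
```

Now small steps until contact.

Emit:
apply_moves(moves=[[0, 0, 0.005, 0, 0, 0, 0], [0.001, 0, 0.01, 0, 0, 0, 0], [0.001, 0, 0.013, 0, 0, 0, 0], [0.001, 0, 0.013, 0, 0, 0, 0]])

```text
time_s: 22.3
tool_pos: [0.5565, -0.0892, 0.1168]
tool_rot: [179.9, -30.1, 73.7]
force: [-0.7, -0.1, 3.1]
grip_width: 0.0005
grasp_force: 1.7
```

Emit:
apply_moves(moves=[[0, 0, 0.003, 0, 0, 0, 0], [0.0, 0, 0.005, 0, 0, 0, 0], [0.0, 0, 0.005, 0, 0, 0, 0]])

```text
time_s: 22.6
tool_pos: [0.5568, -0.0888, 0.1161]
tool_rot: [179.9, -30.1, 73.7]
force: [-2.4, 1.1, 3.7]
grip_width: 0.0002
grasp_force: 1.6
```

Emit:
apply_moves(moves=[[0, 0, 0.002, 0, 0, 0, 0], [0.0, 0, 0.004, 0, 0, 0, 0], [0.0, 0, 0.004, 0, 0, 0, 0]])

```text
time_s: 22.9
tool_pos: [0.5571, -0.0886, 0.1155]
tool_rot: [179.9, -30.1, 73.7]
force: [-1.8, 0.2, 4.8]
grip_width: 0.0003
grasp_force: 2.1
```

Emit:
apply_moves(moves=[[0, 0, 0.002, 0, 0, 0, 0], [0.0, 0, 0.004, 0, 0, 0, 0], [0.0, 0, 0.004, 0, 0, 0, 0]])

```text
time_s: 23.2
tool_pos: [0.5573, -0.0882, 0.1149]
tool_rot: [179.9, -30.1, 73.7]
force: [-1.3, 1.0, 4.5]
grip_width: 0.0004
grasp_force: 1.8
```

Emit:
apply_moves(moves=[[0, 0, 0.002, 0, 0, 0, 0], [0.0, 0, 0.003, 0, 0, 0, 0], [0.0, 0, 0.003, 0, 0, 0, 0]])

```text
time_s: 23.5
tool_pos: [0.5574, -0.088, 0.1144]
tool_rot: [179.9, -30.1, 73.7]
force: [-2.4, 0.8, 4.6]
grip_width: 0.0006
grasp_force: 2.3
```

Emit:
apply_moves(moves=[[0, 0, 0.002, 0, 0, 0, 0], [0.0, 0, 0.003, 0, 0, 0, 0], [0.0, 0, 0.003, 0, 0, 0, 0]])

```text
time_s: 23.8
tool_pos: [0.5575, -0.0879, 0.1143]
tool_rot: [179.9, -30.1, 73.7]
force: [-3.6, -0.6, 8.3]
grip_width: 0.0004
grasp_force: 3.4
```

Emit:
apply_moves(moves=[[0, 0, 0.0015, 0, 0, 0, 0], [0.0, 0, 0.0025, 0, 0, 0, 0], [0.0, 0, 0.0025, 0, 0, 0, 0]])

```text
time_s: 24.1
tool_pos: [0.5575, -0.0879, 0.1143]
tool_rot: [179.9, -30.2, 73.7]
force: [-5.0, -0.1, 10.7]
grip_width: 0.0001
grasp_force: 4.5
```

```bash
python3 r.py "pl(30,120,22)" 73.6 -30 0 0; python3 look.py l5
```

```text
[-0.0059, -0.0052, -0.0023, 0.001, -0.0018, 0.0009] 24.1 [ 0.5575 -0.0879  0.1143] [179.87 -30.15  73.69] [-5.05 -0.07 10.7 ] [  5.  17.  23. 106. -39.  70.  29.] 0.0001 4.5
[-4.84013115 -0.31695836  8.9015838 ] [0.34229439 0.83862755 0.48913468]
```

View pics/l5.png

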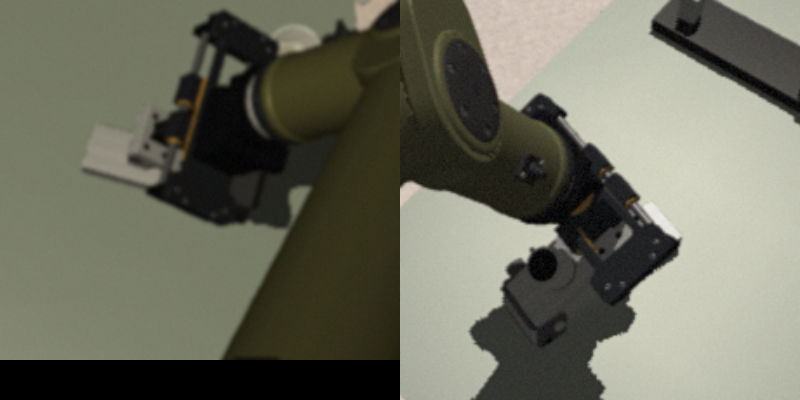

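Emit:
apply_moves(moves=[[0, 0, -0.005, 0, 0, 0, 0], [0, 0, -0.02, 0, 0, 0, 0], [0, 0, -0.15, 0, 0, 0, 0.4], [0, 0, -0.35, 0, 0, 0, 0.8], [0, 0, -0.5, 0, 0, 0, 0.8], [0, 0, -0.5, 0, 0, 0, 0.8]])

```text
time_s: 24.8
tool_pos: [0.5447, -0.1403, 0.2032]
tool_rot: [179.4, -29.9, 73.6]
force: [0.7, -0.6, 0.1]
grip_width: 0.0247
grasp_force: 0.0
```

```bash
for b in 60 0; do python3 r.py "pl(30,40,45)" 73.6 -30 19 $b; done
python3 - <<'E'
from h import *
for c in CAL:
  viewer.read_camera(c)
  for d in masks_of(c,"holder"):
    l=d["location"]
    if np.hypot(*(proj(c,pl(30,40,45))[0]-l))<30: print(c,d["conf"],l,d["pixels"].sum(),proj(c,pl(30,40,40)),proj(c,pl(30,40,50)))
  for d in masks_of(c,"sine_base"):
    l=d["location"]
    if (c=="scene" and l[1]>250) or (c=="top" and l[0]>280):
      mm=d["pixels"]
      print(c,d["conf"],[(th,round(np.abs(sil(c,[place(p,*B) for p in base_parts(np.radians(th))]+[place(box(26,50,-12,12,25,88),*B)])-mm).sum()/mm.sum(),3)) for th in range(26,38,2)])
E
```

```text
[-0.3951, -0.02, 0.1977, 0.0067, 0.0006, 0.0004] 24.8 [ 0.5447 -0.1403  0.2032] [179.4  -29.95  73.64] [ 0.69 -0.63  0.13] [  8.  13.  26.  99. -35.  80.  27.] 0.0247 0.0
[-0.3948, -0.0231, 0.4977, 0.0067, 0.0006, 0.0004] 24.8 [ 0.5447 -0.1403  0.2032] [179.4  -29.95  73.64] [ 0.69 -0.63  0.13] [  8.  13.  26.  99. -35.  80.  27.] 0.0247 0.0
scene 0.71 [304.1, 322.8] 142 [[315.78413317 323.38923148]] [[313.32815558 322.69545728]]
scene 0.87 [(26, np.float64(0.667)), (28, np.float64(0.665)), (30, np.float64(0.672)), (32, np.float64(0.686)), (34, np.float64(0.703)), (36, np.float64(0.719))]
top 0.42 [377.3, 179.3] 111 [[384.11666999 182.13758529]] [[387.0228066  181.54246746]]
top 0.64 [(26, np.float64(0.313)), (28, np.float64(0.304)), (30, np.float64(0.295)), (32, np.float64(0.291)), (34, np.float64(0.299)), (36, np.float64(0.315))]
```

Emit:
apply_moves(moves=[[-0.2, -0.01, 0, 0.003, 0, 0, 0.85], [-0.395, -0.02, 0.1, 0.0067, 0, 0, 0.85], [-0.395, -0.02, 0.1, 0.0067, 0, 0, 0.85], [-0.395, -0.02, 0.1, 0.0067, 0, 0, 0.85], [-0.395, -0.02, 0.1, 0.0067, 0, 0, 0.85]], grip_force=10)

```text
time_s: 25.6
tool_pos: [0.5238, -0.1894, 0.1434]
tool_rot: [-179.6, -30.2, 73.8]
force: [-0.1, 0.5, 0.7]
grip_width: 0.0735
grasp_force: 0.0
```

```bash
python3 r.py "pl(30,40,45)" 73.6 -30 19 0; python3 look.py l6
```

```text
[-0.017, 0.0162, 0.3707, -0.006, -0.0019, 0.0019] 25.6 [ 0.5238 -0.1894  0.1434] [-179.58  -30.16   73.79] [-0.1   0.54  0.72] [ 13.  19.  27. 100. -37.  79.  36.] 0.0735 0.0
[-0.70349845  0.82213849  0.19183332] [-0.64393939  0.21501737  0.03539944]
```

View pics/l6.png

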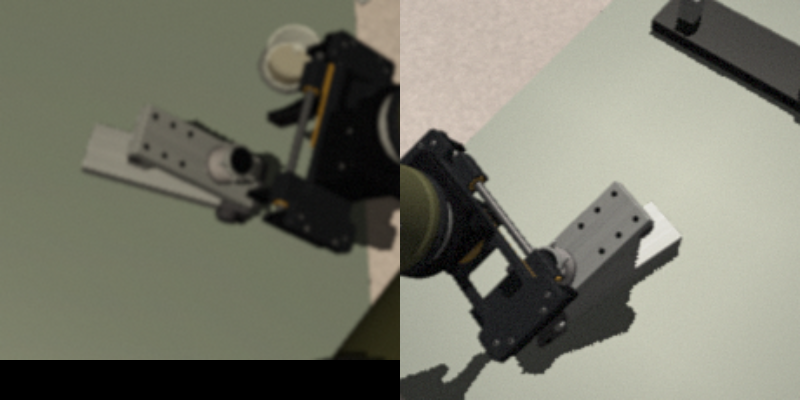

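Emit:
apply_moves(moves=[[-0.017, 0.008, 0.1, -0.006, 0, 0.002, 0.85], [-0.017, 0.008, 0.22, -0.006, 0, 0.002, 0.85], [-0.017, 0.008, 0.31, -0.006, 0, 0.002, 0.85], [-0.017, 0.008, 0.35, -0.006, 0, 0.002, 0.85], [-0.017, 0.008, 0.35, -0.006, 0, 0.002, 0.85], [-0.017, 0.008, 0.35, -0.006, 0, 0.002, 0.85], [-0.017, 0.008, 0.35, -0.006, 0, 0.002, 0.85]])

```text
time_s: 26.4
tool_pos: [0.5337, -0.1611, 0.0818]
tool_rot: [179.9, -30.1, 73.5]
force: [-0.2, -0.4, 0.4]
grip_width: 0.0739
grasp_force: 0.0
```

```bash
python3 r.py "pl(30,40,45)" 73.6 -30 19 0
```

```text
[0.0085, 0.0054, 0.0294, 0.0017, -0.0008, -0.0009] 26.4 [ 0.5337 -0.1611  0.0818] [179.9  -30.07  73.51] [-0.22 -0.43  0.37] [ 11.  22.  25. 105. -40.  72.  37.] 0.0739 0.0
```

Emit:
apply_moves(moves=[[0.0085, 0.004, 0.02, 0, 0, 0, 0.85], [0.0085, 0.004, 0.027, 0, 0, 0, 0.85], [0.0085, 0.004, 0.027, 0, 0, 0, 0.85]])

```text
time_s: 26.7
tool_pos: [0.5349, -0.1561, 0.0766]
tool_rot: [-179.9, -30.1, 73.5]
force: [0.7, 0.3, -0.1]
grip_width: 0.0738
grasp_force: 0.0
```

Emit:
apply_moves(moves=[[0, 0, 0, 0, 0, 0, 0.3], [0, 0, 0, 0, 0, 0, 0.3], [0, 0, 0, 0, 0, 0, 0.3], [0, 0, 0, 0, 0, 0, 0.3], [0, 0, 0, 0, 0, 0, 0.3], [0, 0, 0, 0, 0, 0, 0.3], [0, 0, 0, 0, 0, 0, 0.3], [0, 0, 0, 0, 0, 0, 0.3]], grip_force=8)

```text
time_s: 27.5
tool_pos: [0.5371, -0.1571, 0.0768]
tool_rot: [179.8, -30.0, 73.5]
force: [6.1, -0.9, -3.3]
grip_width: 0.0398
grasp_force: 8.0
```

```bash
cat > f.py <<'E'
from h import *
o=env.get_obs(); T=R.from_euler("xyz",o["tool_rot"],degrees=True)
print("tool-frame F",T.inv().apply(o["force"]).round(2),o["time_s"],row(pl(30,40,45),73.6,-30,19),o["grip_width"],o["grasp_force"])
E
python3 f.py
```

```text
tool-frame F [-0.88  6.11  3.38] 27.5 [-0.0002, -0.0052, -0.0043, 0.0031, -0.0004, -0.0009] 0.039772537573411954 8.018469677190296
```

Emit:
apply_moves(moves=[[0, 0.004, 0, 0, 0, 0, 0.3], [0, 0.007, 0, 0, 0, 0, 0.3], [0, 0.007, 0, 0, 0, 0, 0.3], [0, 0.007, 0, 0, 0, 0, 0.3]])

```text
time_s: 27.9
tool_pos: [0.5371, -0.157, 0.0768]
tool_rot: [180.0, -30.1, 73.5]
force: [4.3, -0.9, -3.7]
grip_width: 0.0398
grasp_force: 8.0
```

```bash
python3 f.py
```

```text
tool-frame F [-1.52  4.36  3.43] 27.9 [-0.0005, -0.005, -0.0044, 0.0012, -0.001, -0.0012] 0.0398107186923563 8.002993544214405
```

Emit:
apply_moves(moves=[[0, 0.006, 0.002, 0, 0, 0, 0.3], [0, 0.012, 0.003, 0, 0, 0, 0.3], [0, 0.012, 0.003, 0, 0, 0, 0.3], [0, 0.012, 0.003, 0, 0, 0, 0.3]])

```text
time_s: 28.3
tool_pos: [0.5372, -0.157, 0.0767]
tool_rot: [-179.8, -30.2, 73.4]
force: [-3.2, -0.1, 5.9]
grip_width: 0.0395
grasp_force: 8.0
```

```bash
python3 f.py
```

```text
tool-frame F [ 2.13 -3.09 -5.61] 28.3 [-0.0002, -0.0056, -0.005, -0.0016, -0.0019, -0.0016] 0.03945103700384376 7.998607631307095
```

Emit:
apply_moves(moves=[[0, -0.005, -0.0018, 0, 0, 0, 0.3], [0, -0.005, -0.0018, 0, 0, 0, 0.3], [0, -0.005, -0.0018, 0, 0, 0, 0.3], [0, -0.005, -0.0018, 0, 0, 0, 0.3]], grip_force=35)

```text
time_s: 28.7
tool_pos: [0.5372, -0.157, 0.0767]
tool_rot: [-179.9, -30.1, 73.5]
force: [-2.8, -0.8, 5.2]
grip_width: 0.0394
grasp_force: 35.0
```

```bash
python3 f.py
```

```text
tool-frame F [ 1.26 -2.48 -5.23] 28.7 [-0.0003, -0.0055, -0.0049, -0.0004, -0.0014, -0.0013] 0.039372565205996066 35.001879637129605
```

Emit:
apply_moves(moves=[[0, 0, -0.002, 0, 0, 0, 0.3], [0, -0.002, -0.003, 0, 0, 0, 0.3], [0, -0.002, -0.003, 0, 0, 0, 0.3]])

```text
time_s: 29.0
tool_pos: [0.5372, -0.157, 0.0767]
tool_rot: [-179.9, -30.1, 73.5]
force: [-0.5, -0.3, 1.2]
grip_width: 0.0391
grasp_force: 35.0
```

```bash
python3 f.py
```

```text
tool-frame F [ 0.26 -0.4  -1.23] 29.0 [-0.0004, -0.0055, -0.0048, -0.0001, -0.0011, -0.0012] 0.03910946702834169 35.003108899109066
```

Emit:
apply_moves(moves=[[0, 0, -0.002, 0, 0, 0, 0.3], [0, 0, -0.004, 0, 0, 0, 0.3], [0, 0, -0.004, 0, 0, 0, 0.3]])

```text
time_s: 29.3
tool_pos: [0.5371, -0.1571, 0.0768]
tool_rot: [-179.9, -30.1, 73.5]
force: [3.0, 1.4, -6.1]
grip_width: 0.0393
grasp_force: 35.0
```

```bash
python3 f.py
```

```text
tool-frame F [-1.17  2.52  6.41] 29.3 [-0.0003, -0.0054, -0.0042, -0.0003, -0.001, -0.0013] 0.039287933624209466 35.001243744045496
```

Emit:
apply_moves(moves=[[0, 0.002, -0.003, 0, 0, 0, 0.3], [0, 0.002, -0.005, 0, 0, 0, 0.3], [0, 0.002, -0.005, 0, 0, 0, 0.3]])

```text
time_s: 29.6
tool_pos: [0.537, -0.1577, 0.078]
tool_rot: [-179.9, -30.1, 73.5]
force: [1.2, 2.9, -8.0]
grip_width: 0.0396
grasp_force: 35.0
```

```bash
python3 f.py
```

```text
tool-frame F [-1.33  0.34  8.47] 29.6 [-0.0004, -0.0054, 0.0027, -0.0007, -0.0012, -0.0013] 0.03964946500204803 34.99918534420431
```

Holder has risen about 1.4 mm at 8.5 N. A little more, then hold.

Emit:
apply_moves(moves=[[0, 0, -0.003, 0, 0, 0, 0.3], [0, 0, -0.005, 0, 0, 0, 0.3], [0, 0, -0.005, 0, 0, 0, 0.3]])

```text
time_s: 29.9
tool_pos: [0.5368, -0.1583, 0.0791]
tool_rot: [-179.9, -30.1, 73.5]
force: [1.0, 4.4, -9.7]
grip_width: 0.0393
grasp_force: 35.0
```

```bash
python3 f.py
```

```text
tool-frame F [-0.99 -0.29 10.59] 29.9 [-0.0005, -0.0055, 0.0088, -0.0006, -0.0013, -0.0013] 0.03928147209746141 34.99941143207252
```

Pulling 10.6 N along the plate normal. Hold for 1 s.

Emit:
apply_moves(moves=[[0, 0, 0, 0, 0, 0, 0.3], [0, 0, 0, 0, 0, 0, 0.3], [0, 0, 0, 0, 0, 0, 0.3], [0, 0, 0, 0, 0, 0, 0.3], [0, 0, 0, 0, 0, 0, 0.3]])

```text
time_s: 30.4
tool_pos: [0.5368, -0.1584, 0.0793]
tool_rot: [-179.9, -30.1, 73.5]
force: [-0.9, 4.5, -9.7]
grip_width: 0.0392
grasp_force: 35.0
```

Emit:
apply_moves(moves=[[0, 0, 0, 0, 0, 0, 0.3], [0, 0, 0, 0, 0, 0, 0.3], [0, 0, 0, 0, 0, 0, 0.3], [0, 0, 0, 0, 0, 0, 0.3], [0, 0, 0, 0, 0, 0, 0.3]])

```text
time_s: 30.9
tool_pos: [0.5368, -0.1584, 0.0793]
tool_rot: [-179.9, -30.1, 73.5]
force: [-2.2, 4.4, -10.4]
grip_width: 0.0391
grasp_force: 35.0
```

```bash
python3 f.py
```

```text
tool-frame F [-2.12 -3.36 10.78] 30.9 [-0.0005, -0.0058, 0.0102, -0.0004, -0.0013, -0.0013] 0.039095766012956015 35.00065628439188
```

Emit:
apply_moves(moves=[[0, -0.002, 0.004, 0, 0, 0, 0.3], [0, -0.003, 0.008, 0, 0, 0, 0.3], [0, -0.003, 0.012, 0, 0, 0, 0.3], [0, -0.003, 0.014, 0, 0, 0, 0.3], [0, -0.003, 0.014, 0, 0, 0, 0.3], [0, -0.003, 0.014, 0, 0, 0, 0.3]])

```text
time_s: 31.5
tool_pos: [0.5371, -0.1574, 0.0773]
tool_rot: [-180.0, -30.1, 73.5]
force: [-1.9, 3.2, -6.0]
grip_width: 0.0395
grasp_force: 35.0
```

```bash
python3 f.py
```

```text
tool-frame F [-0.83 -2.78  6.5 ] 31.5 [-0.0004, -0.0057, -0.0013, 0.0005, -0.0012, -0.0012] 0.039459847547079964 35.00656447838992
```

Emit:
apply_moves(moves=[[0, -0.002, 0.003, 0, 0, 0, 0.3], [0, -0.003, 0.006, 0, 0, 0, 0.3], [0, -0.003, 0.006, 0, 0, 0, 0.3], [0, -0.003, 0.006, 0, 0, 0, 0.3]])

```text
time_s: 31.9
tool_pos: [0.5372, -0.157, 0.0768]
tool_rot: [179.9, -30.1, 73.5]
force: [-2.0, 1.9, -1.0]
grip_width: 0.0394
grasp_force: 35.0
```

```bash
python3 f.py
```

```text
tool-frame F [ 0.59 -2.43  1.54] 31.9 [-0.0003, -0.0056, -0.0046, 0.0014, -0.0011, -0.0011] 0.03935040939078086 35.01426229253411
```

Holder is seated (0 offset, 1.5 N). Release and back straight out.

Emit:
apply_moves(moves=[[0, -0.002, 0.001, 0, 0, 0, 0.3], [0, -0.002, 0.001, 0, 0, 0, 0.85], [0, -0.002, 0.001, 0, 0, 0, 0.85], [0, -0.002, 0.001, 0, 0, 0, 0.85], [0, -0.002, 0.001, 0, 0, 0, 0.85], [0, -0.002, 0.001, 0, 0, 0, 0.85], [0, -0.002, -0.1, 0, 0, 0, 0.85], [0, -0.002, -0.25, 0, 0, 0, 0.85], [0, -0.002, -0.45, 0, 0, 0, 0.85], [0, -0.002, -0.7, 0, 0, 0, 0.85], [0, -0.002, -0.7, 0, 0, 0, 0.85]])

```text
time_s: 33.0
tool_pos: [0.5176, -0.2298, 0.2031]
tool_rot: [179.4, -29.8, 73.5]
force: [0.8, -0.9, 0.2]
grip_width: 0.0744
grasp_force: 0.0
```

```bash
python3 r.py "bw(120,330)" 73.6 0 0 0
```

```text
[1.3792, -0.0177, 0.0595, 0.0076, -0.3472, -0.0033] 33.0 [ 0.5176 -0.2298  0.2031] [179.36 -29.84  73.48] [ 0.8  -0.94  0.16] [ 15.  18.  29.  95. -35.  86.  35.] 0.0744 0.0
```

Emit:
apply_moves(moves=[[0.2, 0, -0.1, 0, 0, 0, 0.85], [0.45, 0, -0.1, 0, -0.1, 0, 0.85], [0.7, 0, -0.1, 0, -0.2, 0, 0.85], [0.95, 0, -0.1, 0, -0.3, 0, 0.85], [1, 0, -0.1, 0, -0.3, 0, 0.85], [1, 0, -0.1, 0, -0.3, 0, 0.85]])

```text
time_s: 33.6
tool_pos: [0.5642, -0.061, 0.3158]
tool_rot: [179.9, -4.4, 74.1]
force: [0.4, -0.1, -0.2]
grip_width: 0.0741
grasp_force: 0.0
```

Emit:
apply_moves(moves=[[0.3, 0, -0.1, 0, 0, 0, 0.85], [0.6, 0, -0.1, 0, 0, 0, 0.85], [0.8, 0, -0.1, 0, 0, 0, 0.85], [0.8, 0, -0.1, 0, 0, 0, 0.85]])

```text
time_s: 34.0
tool_pos: [0.6078, 0.0899, 0.3452]
tool_rot: [-179.8, -4.5, 73.9]
force: [0.4, 0.2, -0.7]
grip_width: 0.0742
grasp_force: 0.0
```

```bash
python3 look.py l7
python3 - <<'E'
from h import *
for c in CAL:
  for d in masks_of(c,"sine_base"):
    l=d["location"]
    if (c=="scene" and l[1]>250) or (c=="top" and l[0]>280):
      mm=d["pixels"]
      print(c,d["conf"],[(th,round(np.abs(sil(c,[place(p,*B) for p in base_parts(np.radians(th))]+[place(box(26,50,-12,12,25,88),*B)])-mm).sum()/mm.sum(),3)) for th in range(26,36,1)])
E
```

```text
[ 0.35716429 -0.06301451  0.75704227] [-0.21540521  0.08235649  0.03916518]
scene 0.88 [(26, np.float64(0.068)), (27, np.float64(0.066)), (28, np.float64(0.062)), (29, np.float64(0.061)), (30, np.float64(0.062)), (31, np.float64(0.065)), (32, np.float64(0.069)), (33, np.float64(0.074)), (34, np.float64(0.079)), (35, np.float64(0.085))]
top 0.74 [(26, np.float64(0.117)), (27, np.float64(0.108)), (28, np.float64(0.1)), (29, np.float64(0.096)), (30, np.float64(0.086)), (31, np.float64(0.082)), (32, np.float64(0.076)), (33, np.float64(0.075)), (34, np.float64(0.075)), (35, np.float64(0.078))]
```

View pics/l7.png

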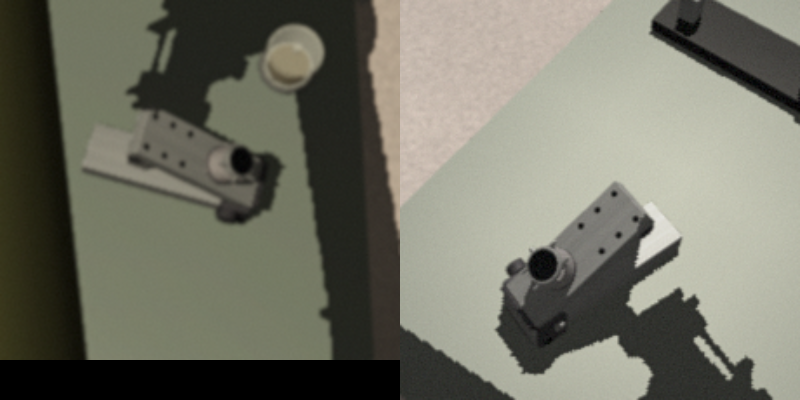

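```bash
python3 -c "
from cell import env
print(env.sign_off())"
```

```text
the job is handed in; nothing more can be done
None
```

I handed the job in at about 34 s. The sine plate rests on stack_c (63.5 mm) at about 30° (camera fits 29–34°), and the holder was tugged at about 10.6 N for 1 s, then seated and released. While I raised the plate to about 50°, the wrist briefly read 55 N from a cause I did not pin down; the 40 N limit on arm or gripper contact may apply to it.

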